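# Pick the brass cap from behind the pipe nipples

## Task

The order still needs the brass end cap, which stands at the back of one lane of the blue stock tray. Move the two pipe nipples that stand in front of it out onto the black rubber mat, standing upright, then gently set the brass cap upright in the middle of the free cell of the order carton, and finally put the two nipples back upright exactly where each of them stood. Leave the other lane and the union already in the carton undisturbed, and knock nothing over.

Things in the scene. Friction and masses are not known exactly. Their poses are not given: they have to be found in the camera images.
- nipple_red: loose pipe nipple standing upright: a galvanised grey pipe, 34 mm diameter, with a red plastic thread protector, 36 mm diameter and 14 mm long, on each end (closed flat top); 110 mm tall, about 0.24 kg. Origin: centre of its underside, z along its axis upward
- nipple_yellow: loose pipe nipple standing upright: a galvanised grey pipe, 34 mm diameter, with a yellow plastic thread protector, 36 mm diameter and 14 mm long, on each end (closed flat top); 110 mm tall, about 0.24 kg. Origin: centre of its underside, z along its axis upward
- nipple_green: loose pipe nipple standing upright: a galvanised grey pipe, 34 mm diameter, with a green plastic thread protector, 36 mm diameter and 14 mm long, on each end (closed flat top); 110 mm tall, about 0.24 kg. Origin: centre of its underside, z along its axis upward
- nipple_white: loose pipe nipple standing upright: a galvanised grey pipe, 34 mm diameter, with a white plastic thread protector, 36 mm diameter and 14 mm long, on each end (closed flat top); 110 mm tall, about 0.24 kg. Origin: centre of its underside, z along its axis upward
- cap_brass: the wanted fitting: loose brass-coloured round pipe end cap standing at the back of one lane of the stock tray, 42 mm diameter (straight sides up to 27 mm, slight dome above, solid), 36 mm tall, about 0.2 kg. Origin: centre of its underside, z up
- cap_black: loose black iron end cap of the same shape and size at the back of the other lane; not wanted. Origin: centre of its underside, z up
- stock_tray: fixed blue open tray, 210 (x) by 152 (y) mm; floor 4 thick; sides (7 thick), divider (14) and back (5, at +x) 48 high; front lip (-x) 20 high. Two lanes along x, 62 wide, centred at y = +38 and -38 mm. Each: a cap at x = +45, two nipples before it at -5 and -53. Walls leave a cap 10 mm each side: fingers fit only before and behind it, once its nipples are gone. Origin: centre of underside
- mat: fixed black rubber mat, 180 mm (x) by 130 mm (y), 4 mm thick, empty at the start: the side area. Origin: centre of its underside, z up
- order_box: fixed open brown cardboard carton, 108 mm (x) by 180 mm (y), walls 36 mm high and 4 mm thick, floor 4 mm thick, a middle wall across makes two cells of 100 mm (x) by 84 mm (y): the cell centred at y = -44 mm in its frame is free, the one at y = +44 mm holds the union. Origin: centre of its underside, z up
- union: loose grey galvanised pipe union (octagonal nut, 54 mm across the flats, round ends of 38 mm) standing upright in one cell of the order carton, 54 mm tall, 0.3 kg; already packed. Origin: centre of its underside, z up
There are look-alikes about, which are no part of the job. What is shaped like the nipple_red but purple is not meant.

How it is judged:
By the outcome, as a careful person would: the job done as asked, in the order asked, and still so for the second after the job is handed in, with the robot touching nothing.
It also fails if it takes over 128 s, if anything falls off the work surface, if the arm or the gripper's body presses on something with over 40 N, if the wrist force passes 120 N, or if a joint passes its speed limit or range.

## Robot

A 6-joint arm with a two-finger parallel gripper is mounted at the origin on the work surface. World frame = base frame: x ahead of the robot, y to its left, z up, the work surface at z = 0. Lengths are in mm, angles in rad, forces in N, time in s.
With the tool pointing down it reaches from about 400 to 925 mm from the base axis. Payload 12.5 kg.
Tool frame: the origin (TCP) lies on the centre line of the jaws, within the pads' length; the fingertips stand 14 mm ahead of it and the grasp point (between the pads) lies 5 mm behind it; z points along the fingers, y is the direction in which the jaws open and shut (so a half turn about z gives the same grasp; the last joint's range is limited). The gripper opens to 95 mm and grips with 3 to 60 N. Pads are 20 mm wide; open, the fingers measure 119 mm over their backs; the gripper's body (75 mm by 180 mm) begins 59 mm behind the grasp point.
Start: joints at [1.063, 0.491, 1.559, -0, 1.092, -0.106], TCP at [244.407, 575.248, 228.661] pointing down, gripper open.
Joint ranges: [-3.1, 3.1], [-0.84, 2.19], [0.05, 2.79], [-1.13, 4.28], [0.06, 2.93], [-2.69, 2.69]. Speed limits (rad/s): [2.22, 2.22, 2.79, 3.14, 3.14, 3.14].

## Interface

Orientations are given as [roll, pitch, yaw] about the fixed x, y, z axes, in that order (R = Rz(yaw) Ry(pitch) Rx(roll)).
In Python, from cell import * gives the robot as it stands.
- The arm moves only by the tool play_rows, never from a script. Its argument "moves" is a list of rows, each a list of 7 numbers: the shift along the tool's x, y, z in m, then the turn, a rotation vector about the tool's x, y, z in rad, then the opening in per cent of the stroke, from 0 (shut) to 100 (fully open). In form: [[tx, ty, tz, ax, ay, az, claw], ...]. A call has 1 to 8 rows; each row shifts and turns the pose as measured when the row begins, along the tool's axes as they then stand; what a row does not reach is not made up. A row lasts 1/10 s, in which the tool goes at most 50 mm and 8.59 degrees, less where a joint would pass 70% of its speed; a pose out of reach is approached as far as the arm can. A call is refused whole if a number of a shift passes 0.05 or a number of a turn 0.15, either way. A call with a gripper value outside its range is refused whole. The fingers move at their own pace and stop on an object; the grip force is fixed at half the most. Time passes only in rows, so rows that do not move let the fingers close. It gives the time, the measured TCP pose, the force and the opening at its end, in the units of the state.
- state(): the state, without advancing time (a new reading comes with each control period).
- read_camera(name): name is "scene" or "top" or "wrist"; returns a dict with "img" (420x560x3 uint8, red, green, blue), "fx", "fy", "cx", "cy" (pixels), "k1" (the pictures are not rectified: a ray, as slopes to the right and down, at radius r is drawn at 1 + k1 r^2 times it, then the intrinsics apply), "R" (3x3) and "t" (3): a world point X has camera coordinates R X + t. Camera axes: x right, y down, z forward; pixel columns grow to the right and rows downward; lengths in mm; the calibration is good to about 2 mm. A picture is of the moment at which its call begins. There is no depth.
- job_done(): hands the job in, once; it reports no verdict.
The state is a dict: "t": time; "joints": joint angles; "qvel": joint speeds; "tau": joint torques, N m; "eef_pos": TCP position; "tcp_rot": TCP orientation; "ft_force": force on the tool from outside, world axes, zero at the start; "moment": the same for the moment, N m; "opening": opening from 0.0 (shut) to 1.0 (fully open).
Only numpy, scipy, OpenCV 4.12 (cv2) and the standard library are available. Lean on these libraries where they do the work, as an engineer would, in place of code of your own. Each camera call takes 0.05 s, during which the arm holds its last target.

## Working session

There is one attempt and no reset: what is moved stays moved. The work goes in short steps, Python scripts to look and compute and a tool call to move; the robot and the scene stay as the last step left them, time stands still between calls to the robot, and variables do not carry over. Pictures are saved under pics/ and viewed, and the job is handed in when it is done.

Besides the shell and the picture viewer there is one more tool, called after "Call:" by a JSON object that holds its "api" and its "payload", one argument or row to a line. play_rows: Moves the arm, as the interface text tells. Its arguments: {"type":"object","properties":{"moves":{"type":"array"}},"required":["moves"]}

```bash
mkdir -p pics; ls
python3 - <<'E'
from cell import *
import cv2
print(state())
for n in ("scene","top","wrist"):
    c=read_camera(n)
    cv2.imwrite(f"pics/{n}0.png",c["img"][:,:,::-1])
    print(n,{k:v for k,v in c.items() if k!="img"})
E
```

```text
pics
{'t': 0.0, 'joints': array([ 1.06337908e+00,  4.91534959e-01,  1.55948752e+00,  9.90258254e-06,
        1.09169873e+00, -1.05580747e-01]), 'qvel': array([ 1.65255158e-05,  3.25586994e-04, -7.04682996e-04, -8.31770548e-06,
       -2.66753870e-04,  1.76235597e-04]), 'tau': array([ 2.53038808e-03, -6.12629271e+01, -2.58194286e+01,  6.93621137e-02,
        4.80761065e-02, -9.82802499e-05]), 'eef_pos': array([244.28842572, 575.01247688, 228.06391618]), 'tcp_rot': array([-3.14047131e+00, -1.27666021e-04,  2.73975151e+00]), 'ft_force': array([-0.47832888, -1.09858716, -0.02261691]), 'moment': array([-0.01038728,  0.01105867,  0.0256518 ]), 'opening': 1.0005598085902048}
scene {'fx': 392.3170710959765, 'fy': 392.3170710959765, 'cx': 281.21269799471366, 'cy': 207.29351909266083, 'k1': -0.0020843579337194904, 'R': array([[ 0.3900196 ,  0.9206987 , -0.01409294],
       [ 0.60307102, -0.26697438, -0.75168479],
       [-0.69583767,  0.28467276, -0.65937195]]), 't': array([-184.47954492, -289.9551211 , 1276.4110197 ])}
top {'fx': 390.8925088540685, 'fy': 390.8925088540685, 'cx': 278.0156424794484, 'cy': 211.05051490534368, 'k1': -0.025911218599853035, 'R': array([[-0.01635746, -0.9997827 ,  0.01292241],
       [-0.99427428,  0.01489966, -0.10581422],
       [ 0.10559868, -0.01457927, -0.99430195]]), 't': array([ -9.32924546, 497.6771424 , 852.65513506])}
wrist {'fx': 331.0442695267041, 'fy': 331.0442695267041, 'cx': 282.8585248590789, 'cy': 214.4470551913748, 'k1': -0.07806817915714753, 'R': array([[ 3.90879205e-01,  9.20441714e-01, -7.06053546e-04],
       [ 8.91863251e-01, -3.78553052e-01,  2.47542981e-01],
       [ 2.27581607e-01, -9.73891071e-02, -9.68876656e-01]]), 't': array([-625.84516976,  -27.52023514,  389.59542014])}
```

View pics/scene0.png

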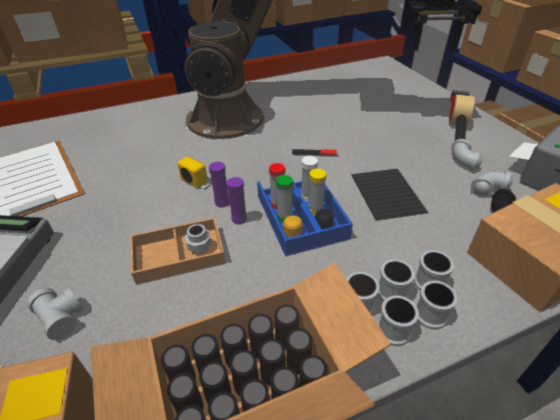

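View pics/top0.png

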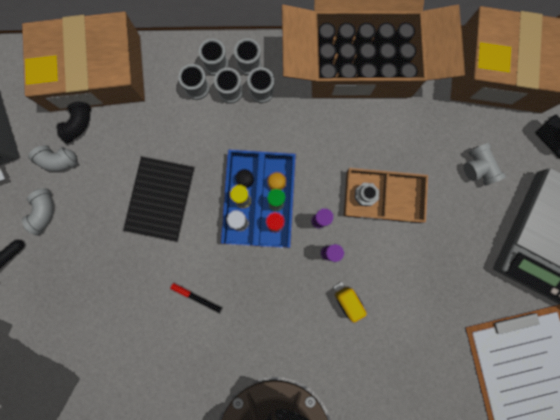

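View pics/wrist0.png

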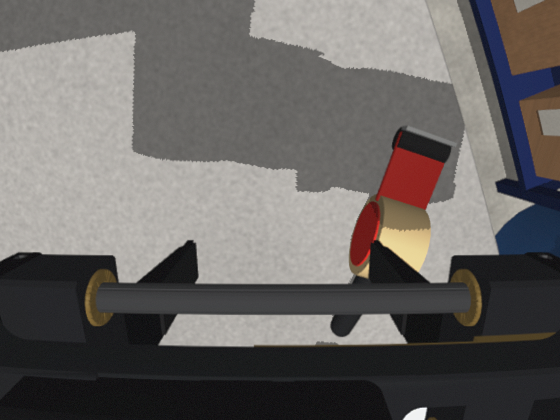

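The brass cap is at about (277,181) in the top view, with green (276,198) and red (275,221) in front of it. The mat is at (160,198). The carton's free cell is its right one, at about (407,197), and the purple look-alikes are at (323,217) and (333,252).

```bash
cat > h.py <<'E'
import numpy as np, cv2
from cell import *
def und(c,px):
    px=np.asarray(px,float).reshape(-1,2)
    d=(px-[c["cx"],c["cy"]])/[c["fx"],c["fy"]]
    u=d.copy()
    for _ in range(20): u=d/(1+c["k1"]*(u**2).sum(1,keepdims=True))
    return u
def ray(c,px):
    u=und(c,px); v=np.c_[u,np.ones(len(u))]@c["R"]
    return -c["R"].T@c["t"], v/np.linalg.norm(v,axis=1,keepdims=True)
def onz(c,px,z):
    o,v=ray(c,px); return (o+v*((z-o[2])/v[:,2])[:,None])
def proj(c,X):
    X=np.asarray(X,float).reshape(-1,3)@c["R"].T+c["t"]; u=X[:,:2]/X[:,2:]
    u=u*(1+c["k1"]*(u**2).sum(1,keepdims=True)); return u*[c["fx"],c["fy"]]+[c["cx"],c["cy"]]
def save(c,name,box=None,k=1):
    im=c["img"][:,:,::-1]
    if box: x0,y0,x1,y1=box; im=im[y0:y1,x0:x1]
    cv2.imwrite("pics/"+name+".png",cv2.resize(im,None,fx=k,fy=k,interpolation=cv2.INTER_CUBIC))
E
python3 - <<'E'
from h import *
t=read_camera("top"); s=read_camera("scene")
save(t,"top1",(110,140,440,270),2.4); save(s,"scene1",(120,140,440,290),2.4)
import pickle; pickle.dump((t,s),open("c0.pkl","wb"))
E
```

```text
(no output)
```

View pics/top1.png

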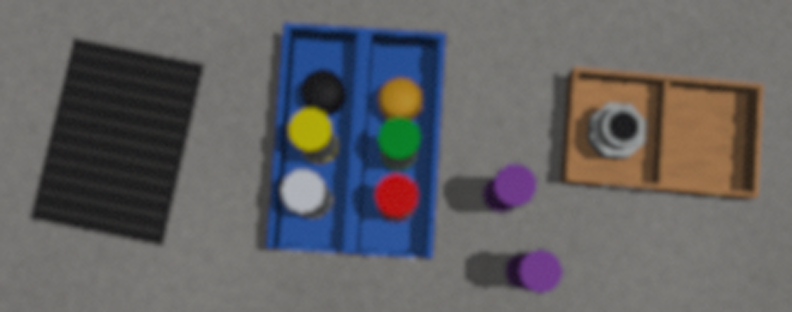

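View pics/scene1.png

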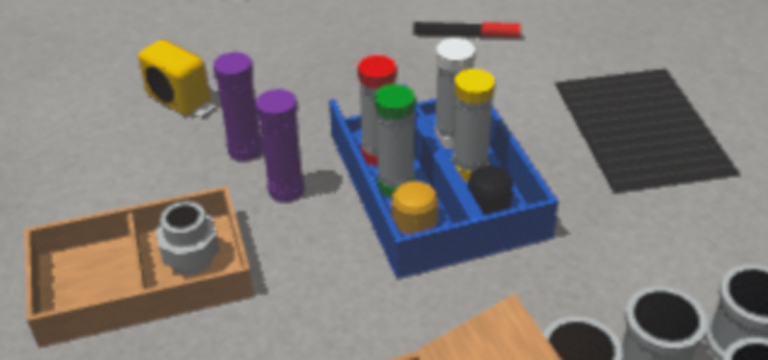

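Run:
```python
from h import *
import pickle
t,s=pickle.load(open("c0.pkl","rb"))
def blob(c,lo,hi,box,k=8):
    x0,y0,x1,y1=box
    im=cv2.resize(c["img"][y0:y1,x0:x1],None,fx=k,fy=k,interpolation=cv2.INTER_CUBIC)
    h=cv2.cvtColor(im,cv2.COLOR_RGB2HSV); m=cv2.inRange(h,lo,hi)
    cs,_=cv2.findContours(m,cv2.RETR_EXTERNAL,cv2.CHAIN_APPROX_NONE)
    q=max(cs,key=cv2.contourArea); (e,ax,an)=cv2.fitEllipse(q); 
    return (np.array(e)+.5)/k-.5+[x0,y0], np.array(ax)/k
cfg={"red":((0,150,110),(8,255,255)),"green":((50,150,70),(75,255,255)),"yellow":((25,150,110),(34,255,255)),"purple":((130,80,60),(160,255,255)),"orange":((12,150,80),(22,255,255))}
T={"red":(260,205,295,235),"green":(260,185,295,212),"yellow":(225,180,255,208),"orange":(262,168,295,190)}
for n,b in T.items():
    e,ax=blob(t,*cfg[n],b); z=114 if n!="orange" else 33
    print(n,e.round(1),ax.round(1),onz(t,e,z)[0].round(1))
for n,b in {"p1":(312,205,336,230),"p2":(322,240,348,266)}.items():
    e,ax=blob(t,(130,80,110),(160,255,255),b); print(n,e.round(1),ax.round(1),onz(t,e,110)[0].round(1))
def cr(p,box=(110,140),k=2.4): return (np.array(p,float)+.5)/k-.5+np.array(box)
P=np.array
print("tray back L,R",onz(t,cr([[285,24],[445,34]]),48).round(1))
print("front",onz(t,cr([[266,249],[432,257]]),20).round(1), onz(t,cr([[266,249],[432,257]]),0).round(1))
print("mat",onz(t,cr([[75,39],[203,65],[162,243],[32,217]]),4).round(1))
b=onz(t,cr([[572,68],[762,85],[756,197],[565,182]]),36);print("box",b.round(1),b.mean(0))
# scene
S=lambda p:cr(p,(120,140))
print("scene tops r,g,y,w", onz(s,S([[378,67],[396,97],[474,80],[455,49]]),114).round(1))
print("scene cap dome top~", onz(s,S([[414,196]]),38).round(1))
print("scene tray backcorners",onz(s,S([[397,242],[556,203]]),48).round(1))
bb=onz(s,S([[25,230],[227,190],[252,262],[36,314]]),36);print("scene box",bb.round(1),bb.mean(0))
print("scene mat",onz(s,S([[556,84],[667,69],[738,174],[614,191]]),4).round(1))
```

```text
red [274.8 222.1] [13.1 15.3] [465.9  -9.  114. ]
green [275.9 197.4] [16.6 17.4] [516.1 -12.  114. ]
yellow [238.8 193.8] [17.2 17.9] [524.7  63.2 114. ]
orange [276.5 180.7] [15.2 17.4] [565.5 -14.7  33. ]
p1 [324.4 216.5] [16.6 17.2] [ 476.  -110.1  110. ]
p2 [335.  252.6] [16.7 17.4] [ 402.7 -129.5  110. ]
tray back L,R [[634.4  91.4  48. ]
 [622.9 -57.1  48. ]]
front [[427.  112.9  20. ]
 [417.1 -42.2  20. ]] [[427.5 115.6   0. ]
 [417.4 -43.    0. ]]
mat [[634.3 301.1   4. ]
 [606.6 176.1   4. ]
 [434.6 214.    4. ]
 [461.2 338.6   4. ]]
box [[ 591.8 -176.8   36. ]
 [ 573.3 -356.5   36. ]
 [ 467.4 -344.8   36. ]
 [ 484.2 -166.4   36. ]] [ 529.14574026 -261.10514998   36.        ]
scene tops r,g,y,w [[473.5  -8.1 114. ]
 [522.2 -11.  114. ]
 [527.6  63.5 114. ]
 [476.3  69.5 114. ]]
scene cap dome top~ [[571.9 -15.4  38. ]]
scene tray backcorners [[627.2 -56.   48. ]
 [639.9  90.3  48. ]]
scene box [[ 471.8 -344.7   36. ]
 [ 493.6 -167.8   36. ]
 [ 588.8 -172.7   36. ]
 [ 573.4 -348.1   36. ]] [ 531.86187243 -258.31151395   36.        ]
scene mat [[438.9 214.5   4. ]
 [464.8 341.2   4. ]
 [637.8 300.4   4. ]
 [609.8 177.1   4. ]]
```

```bash
cat >> h.py <<'E'
from scipy.spatial.transform import Rotation as Ro
def Rt(): return Ro.from_euler("xyz",state()["tcp_rot"]).as_matrix()
def go(target,yaw=None):
    "shift still needed, in tool axes (m) and turn"
    st=state(); R=Rt(); d=R.T@(np.array(target)-st["eef_pos"])/1000
    out=[d.round(4)]
    if yaw is not None:
        Rg=Ro.from_euler("xyz",[np.pi,0,yaw]).as_matrix(); rv=Ro.from_matrix(R.T@Rg).as_rotvec(); out.append(rv.round(4))
        out.append(("after turn",(Rg.T@(np.array(target)-st["eef_pos"])/1000).round(4)))
    print("t",round(st["t"],2),"pos",st["eef_pos"].round(1),"rot",st["tcp_rot"].round(4),"need",*out,"F",st["ft_force"].round(1),"op",round(st["opening"],3))
E
python3 - <<'E'
from h import *
import pickle
w=read_camera("wrist"); st=state()
C=-w["R"].T@w["t"]; print("cam in tool",Rt().T@(C-st["eef_pos"])); print("R cam<-tool",(w["R"]@Rt()).round(3))
go([430,0,250],3.06)
E
```

```text
cam in tool [  69.90093106    1.15434927 -155.63011783]
R cam<-tool [[ 0.     1.    -0.   ]
 [-0.969  0.    -0.248]
 [-0.248  0.     0.969]]
t 0.3 pos [244.4 575.2 228.5] rot [-3.1413 -0.      2.7398] need [-0.3958 -0.4568 -0.0214] [-3.000e-04 -1.000e-04 -3.202e-01] ('after turn', array([-0.2319, -0.5581, -0.0215])) F [ 0.2  0.3 -0.3] op 1.0
```

Call:
{"api": "play_rows", "payload": {
  "moves": [
    [0,0,0,0,0,-0.107,100],
    [0,0,0,0,0,-0.107,100],
    [0,0,0,0,0,-0.107,100],
    [-0.021,-0.044,-0.002,0,0,0,70],
    [-0.021,-0.044,-0.002,0,0,0,70],
    [-0.021,-0.044,-0.002,0,0,0,70],
    [-0.021,-0.044,-0.002,0,0,0,70],
    [-0.021,-0.044,-0.002,0,0,0,70]
  ]
}}

```text
t: 1.1
eef_pos: [334.3, 345.8, 236.9]
tcp_rot: [-3.141, -0.0, 3.082]
ft_force: [0.8, -1.0, -0.0]
opening: 0.708
```

```bash
python3 -c "
from h import *
go([480,0,250],3.06)"
```

```text
t 1.1 pos [334.3 345.8 236.9] rot [-3.1412e+00 -5.0000e-04  3.0824e+00] need [-0.1659 -0.3366 -0.0131] [-0.0004 -0.0005  0.0224] ('after turn', array([-0.1734, -0.3328, -0.0131])) F [ 0.8 -1.  -0. ] op 0.708
```

Call:
{"api": "play_rows", "payload": {
  "moves": [
    [-0.022,-0.042,-0.002,0,0,0.022,70],
    [-0.022,-0.042,-0.002,0,0,0,70],
    [-0.022,-0.042,-0.002,0,0,0,70],
    [-0.022,-0.042,-0.002,0,0,0,70],
    [-0.022,-0.042,-0.002,0,0,0,70],
    [-0.022,-0.042,-0.002,0,0,0,70],
    [-0.022,-0.042,-0.001,0,0,0,70],
    [-0.019,-0.037,0,0,0,0,70]
  ]
}}

```text
t: 1.9
eef_pos: [484.0, -13.4, 252.6]
tcp_rot: [3.141, 0.004, 3.06]
ft_force: [0.2, 1.0, -0.6]
opening: 0.702
```

```bash
python3 -c "
from h import *
go([480,0,250],3.06)
w=read_camera('wrist');save(w,'w1');import pickle;pickle.dump(w,open('w1.pkl','wb'))
go([480,0,250],3.06)
"
```

```text
t 1.9 pos [484.  -13.4 252.6] rot [3.1408 0.0045 3.0599] need [0.0051 0.013  0.0026] [ 0.0008  0.0045 -0.0001] ('after turn', array([0.0051, 0.013 , 0.0026])) F [ 0.2  1.  -0.6] op 0.702
t 1.95 pos [486.3 -17.6 252.5] rot [-3.1409  0.0059  3.0582] need [0.0078 0.017  0.0024] [-0.0007  0.0059 -0.0018] ('after turn', array([0.0077, 0.0171, 0.0025])) F [ 0.7 -3.4 -0.5] op 0.7
```

View pics/w1.png

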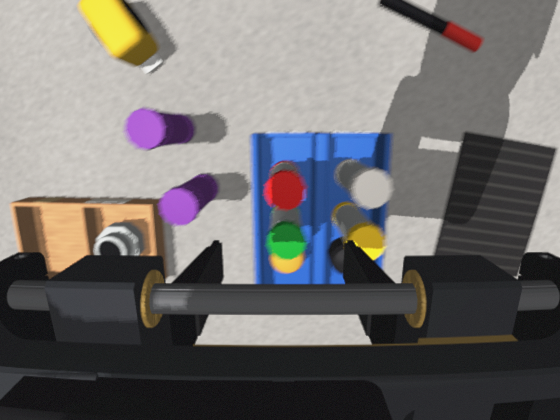

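Call:
{"api": "play_rows", "payload": {
  "moves": [
    [-0.02,0.017,-0.03,0,0,0,70],
    [-0.01,0,0,0,0,0,70],
    [0,0,0,0,0,0,70],
    [0,0,0,0,0,0,70]
  ]
}}

```text
t: 2.35
eef_pos: [518.2, -6.1, 282.3]
tcp_rot: [-3.141, 0.004, 3.053]
ft_force: [-0.8, -0.2, 0.1]
opening: 0.702
```

```bash
python3 -c "
from h import *
go([480,0,250],3.06)
w=read_camera('wrist');save(w,'w2');import pickle;pickle.dump(w,open('w2.pkl','wb'))
go([480,0,250],3.06); print(w['t'])
"
```

```text
t 2.35 pos [518.2  -6.1 282.3] rot [-3.1409  0.0037  3.0525] need [0.0387 0.0027 0.0322] [-0.0007  0.0037 -0.0075] ('after turn', array([0.0386, 0.0029, 0.0323])) F [-0.8 -0.2  0.1] op 0.702
t 2.4 pos [518.   -6.  282.1] rot [-3.1409  0.0032  3.0526] need [0.0385 0.0026 0.032 ] [-0.0007  0.0032 -0.0074] ('after turn', array([0.0384, 0.0029, 0.0321])) F [ 0.2  0.2 -0.3] op 0.698
[ -41.11253242 -542.29959235  311.52737152]
```

View pics/w2.png

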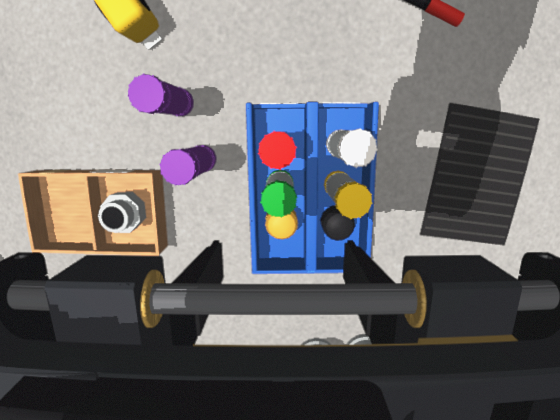

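```bash
cat >> h.py <<'E'
def blob(c,lo,hi,box,k=6):
    x0,y0,x1,y1=box
    im=cv2.resize(c["img"][y0:y1,x0:x1],None,fx=k,fy=k,interpolation=cv2.INTER_CUBIC)
    h=cv2.cvtColor(im,cv2.COLOR_RGB2HSV); m=cv2.inRange(h,lo,hi)
    cs,_=cv2.findContours(m,cv2.RETR_EXTERNAL,cv2.CHAIN_APPROX_NONE)
    q=max(cs,key=cv2.contourArea); e,ax,an=cv2.fitEllipse(cv2.convexHull(q))
    return (np.array(e)+.5)/k-.5+[x0,y0], np.array(ax)/k
E
python3 - <<'E'
from h import *
import pickle
w=pickle.load(open("w2.pkl","rb"))
c=w["img"]
for p in [(277,150),(277,166),(279,199),(279,215),(354,200),(340,183),(358,148),(281,226),(150,94)]: print(p,cv2.cvtColor(c[p[1]:p[1]+1,p[0]:p[0]+1],cv2.COLOR_RGB2HSV)[0,0])
save(w,"w2z",(235,90,395,285),3)
for n,lo,hi,b in [("red",(0,150,100),(8,255,255),(255,125,300,172)),("green",(50,150,80),(75,255,255),(255,178,305,220)),("yellow",(20,150,110),(34,255,255),(333,180,378,222)),("white",(0,0,200),(180,40,255),(330,125,385,168)),
 ("p1",(130,80,150),(160,255,255),(120,70,165,115)),("p2",(130,80,150),(160,255,255),(155,145,197,185))]:
    e,ax=blob(w,lo,hi,b); print(n,e.round(1),ax.round(1),onz(w,e,110 if n[0]=="p" else 114)[0].round(1))
E
```

```text
(277, 150) [  0 196 246]
(277, 166) [  0 200 246]
(279, 199) [ 65 191 211]
(279, 215) [ 65 194 205]
(354, 200) [ 23 206 199]
(340, 183) [90  6 86]
(358, 148) [120   1 247]
(281, 226) [ 25 159 245]
(150, 94) [141 134 220]
red [276.8 149.7] [35.6 36.1] [467.5  -6.2 114. ]
green [278.1 198.7] [36.  36.3] [515.6  -9.3 114. ]
yellow [352.8 200. ] [37.3 37.6] [523.5  65.1 114. ]
white [357.  147.2] [36.  38.5] [471.7  71.2 114. ]
p1 [145.9  93.1] [36.7 40.4] [ 402.2 -125.9  110. ]
p2 [177.3 167. ] [35.3 37.7] [ 475.3 -106.6  110. ]
```

View pics/w2z.png

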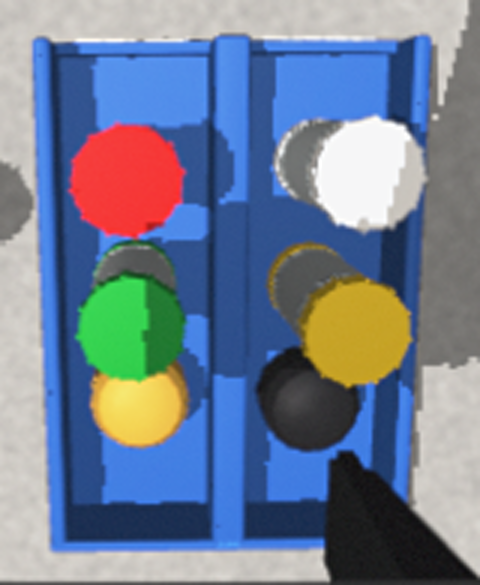

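Run:
```python
from h import *
import pickle
w=pickle.load(open("w2.pkl","rb"))
cr=lambda p:(np.array(p,float)+.5)/3-.5+np.array([235,90])
q=onz(w,cr([[34,40],[431,36],[50,549],[231,36],[228,545]]),48); print(q.round(1))
a=q[4]-q[3]; print("yaw div",np.arctan2(a[1],a[0])); a=q[2]-q[0]; print("yaw side",np.arctan2(a[1],a[0]),np.linalg.norm(a)); a=q[1]-q[0]; print("yaw front",np.arctan2(-a[0],a[1]),np.linalg.norm(a))
yaw=-0.08
# expected from tray center
c,s=np.cos(yaw),np.sin(yaw); ux=np.array([c,s]); uy=np.array([-s,c])
f=(q[0]+q[1])[:2]/2; C=f+105*ux; C2=q[2][:2]-105*ux+76*uy; print("centre",C,C2)
C=(C+C2)/2
for n,x,y in [("red",-53,-38),("green",-5,-38),("yel",-5,38),("wh",-53,38),("cap",45,-38)]: print(n,(C+x*ux+y*uy).round(1))
e=cr([[138,402]]);print("cap",onz(w,e,31))
cap=onz(w,cr([[90,402],[188,402]]),31); print("cap sides",cap)
b=onz(w,[[23,173],[163,171],[165,253],[35,254]],36); print("box",b.round(1),b.mean(0))
m=onz(w,[[452,103],[540,120],[503,244],[420,234]],4); print("mat",m.round(1),m.mean(0))
```

```text
[[416.1 -37.6  48. ]
 [427.3 111.9  48. ]
 [622.3 -54.6  48. ]
 [421.3  36.4  48. ]
 [627.2  21.1  48. ]]
yaw div -0.07421573567549529
yaw side -0.08257085173993076 206.93457850230791
yaw front -0.07443046694316229 149.91405054685018
centre [526.35321265  28.80774971] [523.75397938  29.5299161 ]
red [469.2  -4.5]
green [517.   -8.3]
yel [523.1  67.4]
wh [475.3  71.3]
cap [566.9 -12.3]
cap [[565.57512056 -11.90783991  31.        ]]
cap sides [[563.76521763 -32.29444388  31.        ]
 [567.46480487   9.32356073  31.        ]]
box [[ 468.1 -335.3   36. ]
 [ 484.5 -149.5   36. ]
 [ 590.6 -166.1   36. ]
 [ 578.  -349.8   36. ]] [ 530.30920157 -250.17730578   36.        ]
mat [[432.9 220.3   4. ]
 [461.3 344.8   4. ]
 [632.6 303.5   4. ]
 [605.7 179.3   4. ]] [533.1314681  261.97071604   4.        ]
```

```bash
python3 -c "
from h import *
go([468,-7,150],3.065)
"
```

```text
t 2.4 pos [518.   -6.  282.1] rot [-3.1409  0.0032  3.0526] need [ 0.0501 -0.0054  0.132 ] [-0.0007  0.0032 -0.0124] ('after turn', array([ 0.0498, -0.0048,  0.1321])) F [ 0.2  0.2 -0.3] op 0.698
```

Call:
{"api": "play_rows", "payload": {
  "moves": [
    [0.017,-0.002,0.035,0,0.003,-0.012,70],
    [0.017,-0.002,0.035,0,0,0,70],
    [0.016,-0.001,0.035,0,0,0,70],
    [0,0,0.025,0,0,0,70],
    [0,0,0,0,0,0,70],
    [0,0,0,0,0,0,70]
  ]
}}

```text
t: 3.0
eef_pos: [462.4, -5.4, 148.3]
tcp_rot: [-3.141, -0.0, 3.068]
ft_force: [0.2, 0.9, 0.2]
opening: 0.699
```

```bash
python3 -c "
from h import *
go([468,-7,150],3.065)
w=read_camera('wrist');save(w,'w3')
import pickle;pickle.dump(w,open('w3.pkl','wb'))
e,ax=blob(w,(0,150,100),(8,255,255),(200,180,400,300)); print(e,ax,onz(w,e,114))
R=Rt();P=state()['eef_pos']
print('tcp axis at z114 ->px',proj(w,[[P[0],P[1],114]]))
"
```

```text
t 3.0 pos [462.4  -5.4 148.3] rot [-3.1410e+00 -4.0000e-04  3.0682e+00] need [-0.0057 -0.0012 -0.0017] [-0.0006 -0.0004  0.0032] ('after turn', array([-0.0057, -0.0012, -0.0017])) F [0.2 0.9 0.2] op 0.699
[280.19815572 252.23195903] [57.75838725 61.55536397] [[465.27579821  -5.89120522 114.        ]]
tcp axis at z114 ->px [[280.6950767  247.99232779]]
```

View pics/w3.png

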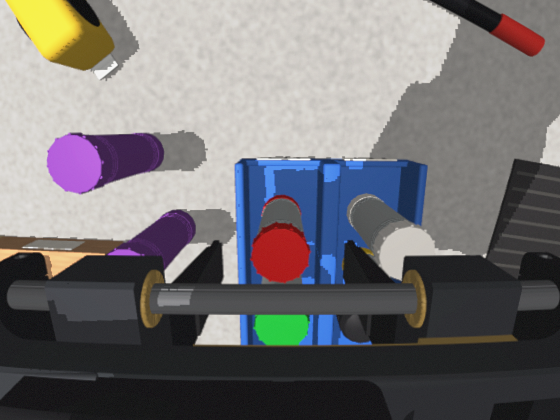

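Call:
{"api": "play_rows", "payload": {
  "moves": [
    [-0.005,-0.001,0.02,0,0,0,70],
    [0,0,0.02,0,0,0,70],
    [0,0,0.015,0,0,0,70],
    [0,0,0.01,0,0,0,70],
    [0,0,0,0,0,0,70]
  ]
}}

```text
t: 3.55
eef_pos: [472.2, -7.1, 87.8]
tcp_rot: [-3.14, 0.012, 3.069]
ft_force: [-0.1, 0.4, 0.2]
opening: 0.698
```

```bash
python3 -c "
from h import *
go([467,-6,73],3.065)
w=read_camera('wrist');save(w,'w4')
"
```

```text
t 3.55 pos [472.2  -7.1  87.8] rot [-3.1399  0.0125  3.0694] need [0.0055 0.0007 0.0148] [-0.0017  0.0125  0.0044] ('after turn', array([0.0053, 0.0007, 0.0148])) F [-0.1  0.4  0.2] op 0.698
```

View pics/w4.png

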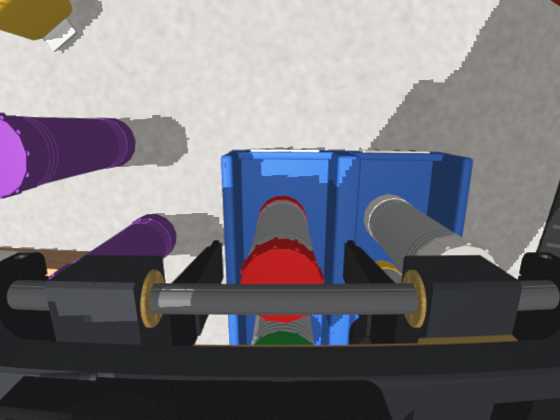

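Call:
{"api": "play_rows", "payload": {
  "moves": [
    [0.004,0.001,0.012,0,0.012,0.004,70],
    [0,0,0.002,0,0,0,70],
    [0,0,0,0,0,0,70]
  ]
}}

```text
t: 3.9
eef_pos: [469.3, -5.8, 75.1]
tcp_rot: [-3.14, 0.003, 3.065]
ft_force: [-0.2, -0.4, 0.0]
opening: 0.7
```

```bash
python3 -c "
from h import *
go([467,-6,73],3.065)
"
```

```text
t 3.9 pos [469.3  -5.8  75.1] rot [-3.1396  0.0034  3.065 ] need [ 0.0023 -0.0004  0.0021] [-0.002   0.0034  0.    ] ('after turn', array([ 0.0023, -0.0004,  0.0021])) F [-0.2 -0.4  0. ] op 0.7
```

Call:
{"api": "play_rows", "payload": {
  "moves": [
    [0.001,0,0.002,-0.002,0.003,0,60],
    [0,0,0,0,0,0,50],
    [0,0,0,0,0,0,44],
    [0,0,0,0,0,0,40]
  ]
}}

```text
t: 4.3
eef_pos: [468.5, -5.8, 73.4]
tcp_rot: [3.141, 0.001, 3.065]
ft_force: [-0.1, 1.1, -0.9]
opening: 0.432
```

```bash
python3 -c "
from h import *
go([467,-6,73],3.065)
w=read_camera('wrist');save(w,'w5');go([467,-6,73],3.065)
"
```

```text
t 4.3 pos [468.5  -5.8  73.4] rot [3.1414e+00 9.0000e-04 3.0651e+00] need [ 0.0015 -0.0004  0.0004] [0.0002 0.0009 0.0001] ('after turn', array([ 0.0015, -0.0004,  0.0004])) F [-0.1  1.1 -0.9] op 0.432
t 4.35 pos [468.5  -5.8  73.5] rot [3.1414e+00 1.0000e-03 3.0651e+00] need [ 0.0015 -0.0004  0.0005] [0.0002 0.001  0.0001] ('after turn', array([ 0.0015, -0.0004,  0.0005])) F [0.  0.2 0.6] op 0.416
```

Call:
{"api": "play_rows", "payload": {
  "moves": [
    [0,0,0,0,0,0,38],
    [0,0,0,0,0,0,36],
    [0,0,0,0,0,0,34],
    [0,0,0,0,0,0,30],
    [0,0,0,0,0,0,30]
  ]
}}

```text
t: 4.85
eef_pos: [468.6, -5.9, 73.6]
tcp_rot: [-3.142, 0.001, 3.065]
ft_force: [-0.3, -0.4, -0.5]
opening: 0.372
```

```bash
python3 -c "
from h import *
w=read_camera('wrist');save(w,'w6');go([467,-6,73],3.065)
"
```

```text
t 4.9 pos [468.6  -5.9  73.6] rot [-3.1415e+00  1.2000e-03  3.0652e+00] need [ 0.0016 -0.0002  0.0006] [-0.0001  0.0012  0.0002] ('after turn', array([ 0.0016, -0.0002,  0.0006])) F [-0.  -1.2  0.3] op 0.368
```

View pics/w5.png

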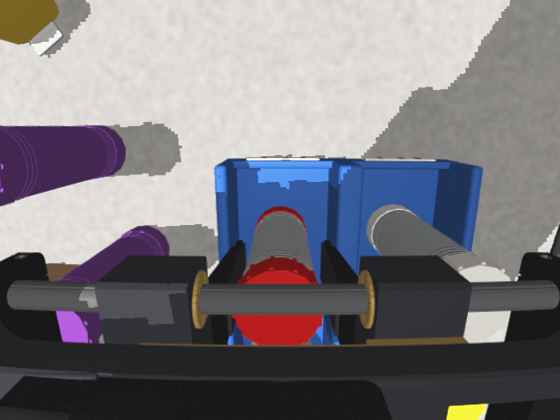

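View pics/w6.png

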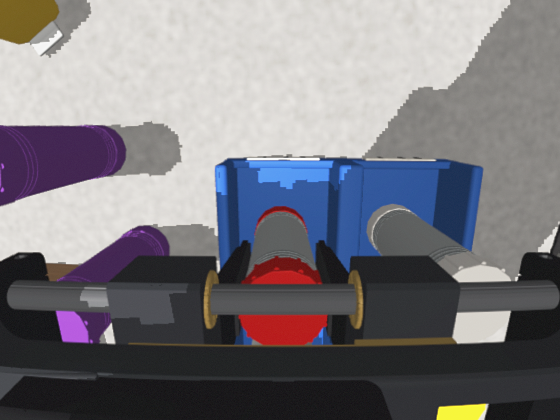

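```bash
python3 -c "
import cv2,numpy as np
for f in ('w5','w6'):
    im=cv2.imread(f'pics/{f}.png')[:,:,::-1].astype(int)
    m=(im[...,0]>150)&(im[...,1]<80)&(im[...,2]<80)
    for y in (275,320,330,335):
        x=np.where(m[y,200:360])[0]+200
        print(f,y,x.min(),x.max() if len(x) else None)
    m=(im[...,0]>90)&(im[...,1]<60)&(im[...,2]<60)
    ys,xs=np.where(m[200:235,230:330]);print('base',xs.min()+230,xs.max()+230,xs.mean()+230,ys.mean()+200)
    print(im[240,245:320:1,0].tolist())
"
```

```text
w5 275 257 299
w5 320 236 320
w5 330 241 315
w5 335 242 312
base 257 304 280.7081339712919 212.4306220095694
[46, 50, 49, 49, 49, 49, 47, 55, 82, 92, 93, 92, 94, 92, 95, 93, 94, 96, 95, 94, 95, 95, 93, 95, 94, 94, 96, 96, 95, 95, 95, 95, 96, 96, 95, 95, 95, 94, 94, 94, 94, 94, 95, 96, 95, 94, 95, 95, 96, 94, 95, 95, 95, 96, 94, 94, 95, 95, 95, 95, 96, 94, 71, 51, 46, 49, 49, 51, 48, 49, 48, 49, 49, 51, 49]
w6 275 263 304
w6 320 241 326
w6 330 246 319
w6 335 247 316
base 257 303 280.1161616161616 212.08080808080808
[30, 32, 34, 42, 48, 48, 47, 47, 50, 78, 91, 93, 94, 94, 94, 93, 92, 94, 95, 94, 94, 94, 94, 93, 94, 95, 95, 95, 95, 95, 94, 94, 95, 94, 95, 94, 95, 94, 94, 94, 94, 94, 94, 95, 94, 94, 93, 95, 95, 94, 94, 94, 93, 94, 94, 94, 93, 94, 95, 94, 94, 95, 94, 79, 56, 49, 49, 49, 51, 51, 49, 51, 49, 42, 35]
```

```bash
python3 -c "
from h import *
w=read_camera('wrist')
for y in (-4,-6,-8): print(y,proj(w,[[467,y,4],[467,y,18],[467,y,114]]).round(1).tolist())
for d in (-18,18):
  print(proj(w,[[467+d*np.sin(.077)-18,-6+d,4]]))
print(state()['moment'],state()['ft_force'])
"
```

```text
-4 [[283.5, 228.2], [283.6, 234.2], [284.1, 309.5]]
-6 [[280.7, 228.4], [280.6, 234.5], [279.0, 309.9]]
-8 [[277.9, 228.6], [277.6, 234.7], [273.9, 310.2]]
[[252.80587845 203.71393146]]
[[304.60967636 203.74092464]]
[-0.08301323  0.06319791  0.00788692] [-0.05435913 -0.46269877 -0.73188624]
```

Call:
{"api": "play_rows", "payload": {
  "moves": [
    [0,0,0,0,0,0,42],
    [0,0,0,0,0,0,45],
    [0,-0.002,0,0,0,0,45],
    [0,0,0,0,0,0,45],
    [0,0,0,0,0,0,45]
  ]
}}

```text
t: 5.45
eef_pos: [468.4, -8.0, 73.6]
tcp_rot: [3.142, 0.001, 3.065]
ft_force: [0.0, -0.6, 1.0]
opening: 0.451
```

```bash
cat >> h.py <<'E'
def redpx(name):
    w=read_camera('wrist');save(w,name); im=w["img"].astype(int)
    m=(im[...,0]>150)&(im[...,1]<80)&(im[...,2]<80)
    x=np.where(m[320,200:370])[0]+200; print("top",x.min(),x.max(),(x.min()+x.max())/2)
    m=(im[...,0]>90)&(im[...,1]<60)&(im[...,2]<60)
    ys,xs=np.where(m[195:240,230:330]);print('base',xs.min()+230,xs.max()+230)
E
python3 -c "
from h import *
redpx('w7');go([467,-6,73],3.065)
"
```

```text
top 242 326 284.0
base 261 307
t 5.5 pos [468.4  -8.   73.6] rot [3.1415e+00 1.1000e-03 3.0652e+00] need [0.0015 0.0018 0.0006] [0.0001 0.0011 0.0002] ('after turn', array([0.0015, 0.0018, 0.0006])) F [ 0.1 -0.1  0.3] op 0.454
```

Call:
{"api": "play_rows", "payload": {
  "moves": [
    [0,0,0,0,0,0,42],
    [0,0,0,0,0,0,40],
    [0,0,0,0,0,0,38],
    [0,0,0,0,0,0,36],
    [0,0,0,0,0,0,30],
    [0,0,0,0,0,0,30]
  ]
}}

```text
t: 6.1
eef_pos: [468.4, -7.9, 73.6]
tcp_rot: [3.141, 0.001, 3.065]
ft_force: [1.1, 0.4, -0.7]
opening: 0.37
```

```bash
python3 -c "
from h import *
redpx('w8');go([467,-6,73],3.065)
"
```

```text
top 241 325 283.0
base 260 306
t 6.15 pos [468.4  -7.9  73.6] rot [3.1414e+00 1.2000e-03 3.0652e+00] need [0.0016 0.0017 0.0006] [0.0002 0.0012 0.0002] ('after turn', array([0.0016, 0.0017, 0.0006])) F [0.7 0.5 0.3] op 0.371
```

Red is gripped without having been shifted: relative to the tray, its base and top are both within about 0.3 mm of where they were before. I'm recording its home TCP as (468.4, -7.9, 73.6) at yaw 3.065. Next I lift it.

Call:
{"api": "play_rows", "payload": {
  "moves": [
    [0,0,-0.01,0,0,0,30],
    [0,0,-0.02,0,0,0,30],
    [0,0,-0.03,0,0,0,30],
    [0,0,-0.03,0,0,0,30],
    [0,0,-0.03,0,0,0,30],
    [0,0,-0.02,0,0,0,30],
    [0,0,0,0,0,0,30]
  ]
}}

```text
t: 6.85
eef_pos: [466.5, -7.7, 221.1]
tcp_rot: [3.141, -0.003, 3.065]
ft_force: [0.9, -0.9, -2.5]
opening: 0.371
```

```bash
python3 -c "
from h import *
redpx('w9');go([494,268,215],3.065)
"
```

```text
top 241 325 283.0
base 260 307
t 6.9 pos [466.   -7.7 219.8] rot [ 3.1411 -0.0045  3.0652] need [-0.0069  0.277   0.0049] [ 0.0005 -0.0045  0.0002] ('after turn', array([-0.0068,  0.277 ,  0.0048])) F [ 0.6 -0.1 -1.2] op 0.373
```

View pics/w9.png

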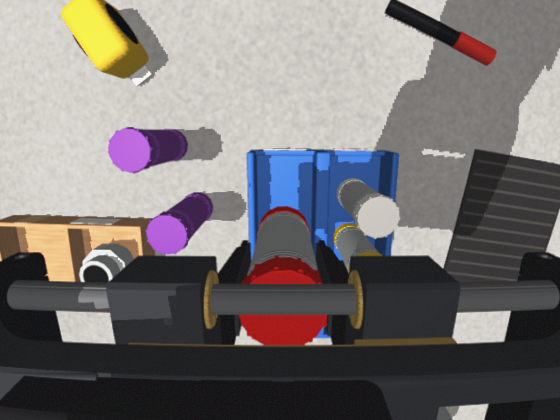

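Red is held at the image centre and hangs straight, and white and yellow stand undisturbed. Next I carry it over to the mat.

Call:
{"api": "play_rows", "payload": {
  "moves": [
    [-0.001,0.025,0,0,-0.004,0,30],
    [-0.001,0.042,0,0,0,0,30],
    [-0.001,0.042,0,0,0,0,30],
    [-0.001,0.042,0,0,0,0,30],
    [-0.001,0.042,0,0,0,0,30],
    [-0.001,0.04,0,0,0,0,30],
    [0,0.025,0,0,0,0,30],
    [0,0,0,0,0,0,30]
  ]
}}

```text
t: 7.7
eef_pos: [488.5, 257.5, 208.1]
tcp_rot: [-3.137, -0.015, 3.061]
ft_force: [-0.2, -0.6, -3.0]
opening: 0.372
```

```bash
python3 -c "
from h import *
go([494,268,100],3.065)
"
```

```text
t 7.7 pos [488.5 257.5 208.1] rot [-3.1371 -0.0155  3.0611] need [-0.0063  0.0114  0.108 ] [-0.0045 -0.0155 -0.0039] ('after turn', array([-0.0047,  0.0109,  0.1081])) F [-0.2 -0.6 -3. ] op 0.372
```

Call:
{"api": "play_rows", "payload": {
  "moves": [
    [-0.003,0.007,0.025,-0.004,-0.015,-0.004,30],
    [0,0,0.03,0,0,0,30],
    [0,0,0.025,0,0,0,30],
    [0,0,0.01,0,0,0,30],
    [0,0,0,0,0,0,30],
    [0,0,0,0,0,0,30]
  ]
}}

```text
t: 8.3
eef_pos: [488.9, 261.5, 110.0]
tcp_rot: [-3.137, -0.008, 3.066]
ft_force: [0.2, 0.2, -2.3]
opening: 0.372
```

```bash
python3 -c "
from h import *
go([494,268,74],3.065)
"
```

```text
t 8.3 pos [488.9 261.5 110. ] rot [-3.1368 -0.0078  3.0662] need [-0.0049  0.0071  0.0359] [-0.0048 -0.0078  0.0012] ('after turn', array([-0.0046,  0.0069,  0.036 ])) F [ 0.2  0.2 -2.3] op 0.372
```

Call:
{"api": "play_rows", "payload": {
  "moves": [
    [0,0,0.012,-0.005,-0.008,0.001,30],
    [0,0,0.012,0,0,0,30],
    [0,0,0,0,0,0,30],
    [0,0,0,0,0,0,30]
  ]
}}

```text
t: 8.7
eef_pos: [490.5, 261.3, 88.4]
tcp_rot: [3.139, 0.005, 3.064]
ft_force: [-1.2, 0.7, -2.9]
opening: 0.371
```

```bash
python3 -c "
from h import *
go([489,262,74],3.065)
"
```

```text
t 8.7 pos [490.5 261.3  88.4] rot [3.1394 0.0047 3.0645] need [0.0016 0.0005 0.0144] [ 0.0022  0.0047 -0.0005] ('after turn', array([0.0016, 0.0006, 0.0144])) F [-1.2  0.7 -2.9] op 0.371
```

Call:
{"api": "play_rows", "payload": {
  "moves": [
    [0,0,0.008,0.002,0.004,0,30],
    [0,0,0.003,0,0,0,30],
    [0,0,0,0,0,0,30],
    [0,0,0,0,0,0,30]
  ]
}}

```text
t: 9.1
eef_pos: [491.2, 261.6, 77.8]
tcp_rot: [3.141, 0.002, 3.065]
ft_force: [-0.4, -0.2, -2.3]
opening: 0.372
```

```bash
python3 -c "
from h import *
go([489,262,74],3.065)
"
```

```text
t 9.1 pos [491.2 261.6  77.8] rot [3.1409e+00 1.9000e-03 3.0646e+00] need [0.0022 0.0002 0.0038] [ 0.0007  0.0019 -0.0004] ('after turn', array([0.0022, 0.0002, 0.0038])) F [-0.4 -0.2 -2.3] op 0.372
```

Call:
{"api": "play_rows", "payload": {
  "moves": [
    [0,0,0.003,0,0.002,0,30],
    [0,0,0.001,0,0,0,30],
    [0,0,0,0,0,0,30],
    [0,0,0,0,0,0,30]
  ]
}}

```text
t: 9.5
eef_pos: [491.3, 261.7, 73.7]
tcp_rot: [3.141, 0.0, 3.065]
ft_force: [0.2, 0.2, -2.1]
opening: 0.369
```

```bash
python3 -c "
from h import *
go([489,262,74],3.065)
"
```

```text
t 9.5 pos [491.3 261.7  73.7] rot [3.1407 0.     3.0647] need [ 0.0023  0.0001 -0.0003] [ 0.0009  0.     -0.0003] ('after turn', array([ 0.0023,  0.0001, -0.0003])) F [ 0.2  0.2 -2.1] op 0.369
```

Call:
{"api": "play_rows", "payload": {
  "moves": [
    [0,0,0.001,0,0,0,30],
    [0,0,0,0,0,0,30]
  ]
}}

```text
t: 9.7
eef_pos: [492.0, 262.0, 73.9]
tcp_rot: [3.14, 0.002, 3.065]
ft_force: [-0.2, -0.5, -3.2]
opening: 0.374
```

Call:
{"api": "play_rows", "payload": {
  "moves": [
    [0,0,0.0005,0,0,0,30],
    [0,0,0,0,0,0,30]
  ]
}}

```text
t: 9.9
eef_pos: [492.2, 262.0, 73.6]
tcp_rot: [3.139, 0.003, 3.065]
ft_force: [0.2, 0.3, -1.1]
opening: 0.371
```

Call:
{"api": "play_rows", "payload": {
  "moves": [
    [0,0,0.0005,0,0,0,30],
    [0,0,0,0,0,0,38],
    [0,0,0,0,0,0,42],
    [0,0,0,0,0,0,50],
    [0,0,0,0,0,0,70],
    [0,0,0,0,0,0,70]
  ]
}}

```text
t: 10.5
eef_pos: [492.6, 262.2, 73.5]
tcp_rot: [3.139, 0.004, 3.065]
ft_force: [-0.2, 0.8, 0.1]
opening: 0.616
```

```bash
python3 -c "
from h import *
go([489,262,74],3.065)
redpx('w10')
"
```

```text
t 10.5 pos [492.6 262.2  73.5] rot [3.139  0.0038 3.0648] need [ 0.0035 -0.0004 -0.0005] [ 0.0026  0.0038 -0.0002] ('after turn', array([ 0.0035, -0.0004, -0.0005])) F [-0.2  0.8  0.1] op 0.616
top 242 326 284.0
base 257 309
```

View pics/w10.png

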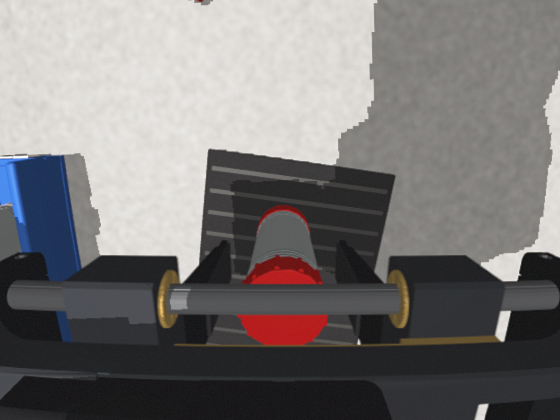

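Red stands upright on the mat, with its top at (284,300) and its base at (283,212). I retreat and go for green.

Call:
{"api": "play_rows", "payload": {
  "moves": [
    [0,0,-0.02,0.002,0.004,0,70],
    [0,0,-0.03,0,0,0,70],
    [0,0,-0.03,0,0,0,70],
    [0,-0.02,-0.02,0,0,0,70],
    [-0.002,-0.042,0,0,0,0,70],
    [-0.002,-0.042,0,0,0,0,70],
    [-0.002,-0.042,0,0,0,0,70],
    [-0.002,-0.042,0,0,0,0,70]
  ]
}}

```text
t: 11.35
eef_pos: [486.0, 72.3, 177.4]
tcp_rot: [3.141, 0.001, 3.072]
ft_force: [0.0, -0.0, -1.2]
opening: 0.701
```

```bash
python3 -c "
from h import *
go([516,-11,180],3.065)
"
```

```text
t 11.35 pos [486.   72.3 177.4] rot [3.1413e+00 1.1000e-03 3.0725e+00] need [-0.0357 -0.081  -0.0026] [0.0003 0.0011 0.0075] ('after turn', array([-0.0363, -0.0807, -0.0026])) F [ 0.  -0.  -1.2] op 0.701
```

Call:
{"api": "play_rows", "payload": {
  "moves": [
    [-0.018,-0.038,0,0,0,0.007,70],
    [-0.012,-0.027,0,0,0,0,70],
    [0,0,0,0,0,0,70],
    [0,0,0,0,0,0,70]
  ]
}}

```text
t: 11.75
eef_pos: [511.1, -1.8, 177.8]
tcp_rot: [-3.142, 0.002, 3.06]
ft_force: [-0.9, 0.8, 0.5]
opening: 0.702
```

```bash
python3 -c "
from h import *
go([516,-11,150],3.065)
w=read_camera('wrist');save(w,'w11')
e,ax=blob(w,(50,150,80),(75,255,255),(200,180,400,300)); print(e,ax,onz(w,e,114))
"
```

```text
t 11.75 pos [511.1  -1.8 177.8] rot [-3.1415e+00  1.6000e-03  3.0596e+00] need [-0.0056 -0.0088  0.0278] [-0.0001  0.0016 -0.0054] ('after turn', array([-0.0056, -0.0088,  0.0278])) F [-0.9  0.8  0.5] op 0.702
[271.04658    239.41355896] [49.93760173 52.47307332] [[515.20128234  -9.09567607 114.        ]]
```

View pics/w11.png

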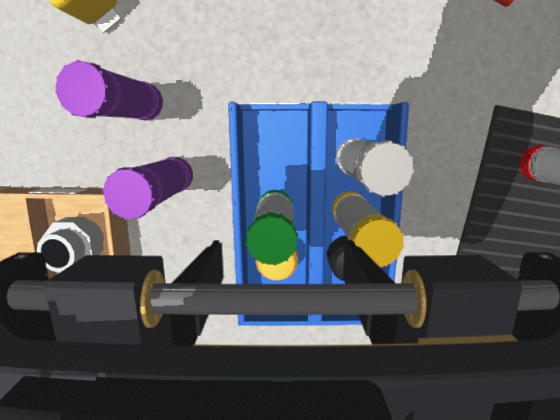

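Call:
{"api": "play_rows", "payload": {
  "moves": [
    [-0.005,-0.008,0.02,0,0.001,-0.005,60],
    [0,0,0.03,0,0,0,60],
    [0,0,0.01,0,0,0,60],
    [0,0,0,0,0,0,60]
  ]
}}

```text
t: 12.2
eef_pos: [515.3, -6.0, 117.3]
tcp_rot: [-3.142, 0.002, 3.07]
ft_force: [-0.3, 0.6, 0.9]
opening: 0.599
```

```bash
python3 -c "
from h import *
go([516.5,-11,74],3.065)
w=read_camera('wrist');save(w,'w12')
"
```

```text
t 12.2 pos [515.3  -6.  117.3] rot [-3.1416e+00  2.5000e-03  3.0705e+00] need [-0.0014 -0.0049  0.0433] [-0.      0.0025  0.0055] ('after turn', array([-0.0016, -0.0049,  0.0433])) F [-0.3  0.6  0.9] op 0.599
```

View pics/w12.png

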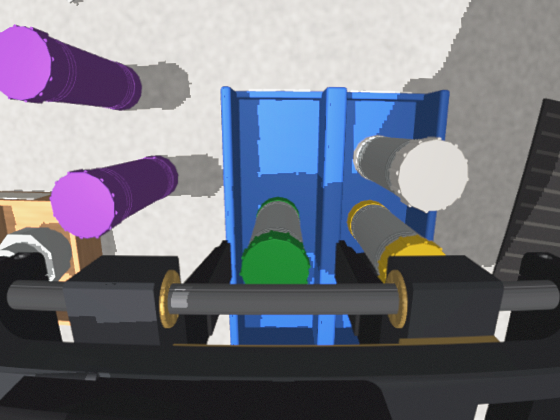

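Call:
{"api": "play_rows", "payload": {
  "moves": [
    [-0.001,-0.005,0,0,0.002,0.005,60],
    [0,0,0.015,0,0,0,60],
    [0,0,0.015,0,0,0,60],
    [0,0,0.006,0,0,0,60],
    [0,0,0,0,0,0,60],
    [0,0,0,0,0,0,60]
  ]
}}

```text
t: 12.85
eef_pos: [519.0, -11.2, 86.8]
tcp_rot: [-3.141, 0.009, 3.067]
ft_force: [-0.7, 0.2, 1.1]
opening: 0.6
```

```bash
python3 -c "
from h import *
go([516.5,-11,74],3.065)
"
```

```text
t 12.85 pos [519.  -11.2  86.8] rot [-3.1409  0.0093  3.0667] need [0.0026 0.     0.0128] [-0.0007  0.0093  0.0017] ('after turn', array([ 0.0025, -0.    ,  0.0128])) F [-0.7  0.2  1.1] op 0.6
```

Call:
{"api": "play_rows", "payload": {
  "moves": [
    [0.001,0,0.01,-0.001,0.009,0.002,60],
    [0,0,0.002,0,0,0,60],
    [0,0,0,0,0,0,55],
    [0,0,0,0,0,0,50]
  ]
}}

```text
t: 13.25
eef_pos: [518.7, -11.3, 75.3]
tcp_rot: [3.141, 0.002, 3.064]
ft_force: [-0.0, -0.2, -0.3]
opening: 0.523
```

```bash
cat >> h.py <<'E'
def grpx(name):
    w=read_camera('wrist');save(w,name); h=cv2.cvtColor(w["img"],cv2.COLOR_RGB2HSV)
    m=cv2.inRange(h,(50,120,40),(75,255,255))>0
    x=np.where(m[320,200:370])[0]+200; print("top",x.min(),x.max(),(x.min()+x.max())/2)
    ys,xs=np.where(m[185:235,230:330]);print('base',xs.min()+230,xs.max()+230,(xs.min()+xs.max())/2+230)
E
python3 -c "
from h import *
go([516.5,-11,74],3.065);grpx('w13')
"
```

```text
t 13.25 pos [518.7 -11.3  75.3] rot [3.1414e+00 1.7000e-03 3.0644e+00] need [0.0022 0.0001 0.0013] [ 0.0002  0.0017 -0.0006] ('after turn', array([0.0022, 0.0001, 0.0013])) F [-0.  -0.2 -0.3] op 0.523
top 246 326 286.0
base 259 308 283.5
```

View pics/w13.png

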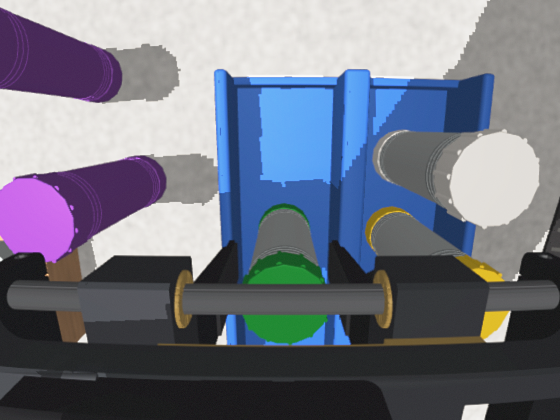

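Call:
{"api": "play_rows", "payload": {
  "moves": [
    [0,0.001,0.0015,0,0.002,0,46],
    [0,0,0,0,0,0,43],
    [0,0,0,0,0,0,43]
  ]
}}

```text
t: 13.6
eef_pos: [518.9, -10.2, 73.9]
tcp_rot: [3.141, -0.0, 3.064]
ft_force: [-0.9, -0.0, 0.6]
opening: 0.432
```

```bash
python3 -c "
from h import *
go([516.5,-11,74],3.065);grpx('w14')
"
```

```text
t 13.6 pos [518.9 -10.2  73.9] rot [ 3.1414e+00 -1.0000e-04  3.0645e+00] need [ 0.0023 -0.001  -0.0001] [ 0.0002 -0.0001 -0.0005] ('after turn', array([ 0.0023, -0.001 , -0.0001])) F [-0.9 -0.   0.6] op 0.432
top 241 324 282.5
base 257 307 282.0
```

Call:
{"api": "play_rows", "payload": {
  "moves": [
    [0,0,0,0,0,0,40],
    [0,0,0,0,0,0,38],
    [0,0,0,0,0,0,36],
    [0,0,0,0,0,0,30],
    [0,0,0,0,0,0,30],
    [0,0,0,0,0,0,30]
  ]
}}

```text
t: 14.25
eef_pos: [518.9, -10.3, 74.0]
tcp_rot: [3.141, -0.0, 3.064]
ft_force: [0.2, 0.4, 0.1]
opening: 0.374
```

```bash
python3 -c "
from h import *
go([516.5,-11,74],3.065);grpx('w15')
"
```

```text
t 14.25 pos [518.9 -10.3  74. ] rot [ 3.1414e+00 -1.0000e-04  3.0644e+00] need [ 0.0023 -0.0009 -0.    ] [ 0.0001 -0.0001 -0.0006] ('after turn', array([ 0.0023, -0.0009, -0.    ])) F [0.2 0.4 0.1] op 0.374
top 242 326 284.0
base 258 307 282.5
```

Green's home is TCP (518.9, -10.4, 74.0). I lift it.

Call:
{"api": "play_rows", "payload": {
  "moves": [
    [0,0,-0.01,0,0,0,30],
    [0,0,-0.02,0,0,0,30],
    [0,0,-0.03,0,0,0,30],
    [0,0,-0.03,0,0,0,30],
    [0,0,-0.03,0,0,0,30],
    [0,0,-0.02,0,0,0,30],
    [0,0,0,0,0,0,30],
    [0,0,0,0,0,0,30]
  ]
}}

```text
t: 15.1
eef_pos: [517.1, -9.8, 221.4]
tcp_rot: [3.141, -0.003, 3.064]
ft_force: [0.7, -0.1, -3.3]
opening: 0.372
```

```bash
python3 -c "
from h import *
go([572,247,215],3.065);grpx('w16')
"
```

```text
t 15.1 pos [517.1  -9.8 221.4] rot [ 3.141  -0.0033  3.0645] need [-0.035   0.2603  0.0065] [ 0.0005 -0.0033 -0.0005] ('after turn', array([-0.0351,  0.2603,  0.0064])) F [ 0.7 -0.1 -3.3] op 0.372
top 242 326 284.0
base 258 306 282.0
```

Call:
{"api": "play_rows", "payload": {
  "moves": [
    [-0.003,0.025,0,0,-0.003,0,30],
    [-0.005,0.04,0,0,0,0,30],
    [-0.005,0.04,0,0,0,0,30],
    [-0.005,0.04,0,0,0,0,30],
    [-0.005,0.04,0,0,0,0,30],
    [-0.004,0.035,0,0,0,0,30],
    [-0.003,0.018,0,0,0,0,30],
    [0,0,0,0,0,0,30]
  ]
}}

```text
t: 15.95
eef_pos: [564.0, 232.6, 208.8]
tcp_rot: [-3.138, -0.018, 3.061]
ft_force: [0.9, -1.0, -3.0]
opening: 0.372
```

```bash
python3 -c "
from h import *
go([572,247,100],3.065)
"
```

```text
t 15.95 pos [564.  232.6 208.8] rot [-3.1377 -0.0178  3.0611] need [-0.0088  0.0154  0.1086] [-0.0038 -0.0178 -0.0039] ('after turn', array([-0.0069,  0.015 ,  0.1088])) F [ 0.9 -1.  -3. ] op 0.372
```

Call:
{"api": "play_rows", "payload": {
  "moves": [
    [-0.005,0.012,0.02,-0.004,-0.018,-0.004,30],
    [-0.001,0.002,0.03,0,0,0,30],
    [0,0,0.025,0,0,0,30],
    [0,0,0.012,0,0,0,30],
    [0,0,0,0,0,0,30],
    [0,0,0,0,0,0,30]
  ]
}}

```text
t: 16.55
eef_pos: [570.0, 241.1, 116.1]
tcp_rot: [-3.139, -0.004, 3.063]
ft_force: [0.2, 0.3, -3.0]
opening: 0.374
```

```bash
python3 -c "
from h import *
go([572,247,74],3.065)
"
```

```text
t 16.55 pos [570.  241.1 116.1] rot [-3.1386 -0.004   3.0633] need [-0.0017  0.0062  0.0421] [-0.003  -0.004  -0.0017] ('after turn', array([-0.0016,  0.0061,  0.0421])) F [ 0.2  0.3 -3. ] op 0.374
```

Call:
{"api": "play_rows", "payload": {
  "moves": [
    [0,0.004,0.012,-0.003,-0.004,-0.002,30],
    [0,0,0.015,0,0,0,30],
    [0,0,0.008,0,0,0,30],
    [0,0,0,0,0,0,30],
    [0,0,0,0,0,0,30]
  ]
}}

```text
t: 17.05
eef_pos: [572.1, 245.5, 82.6]
tcp_rot: [3.139, 0.006, 3.065]
ft_force: [0.5, -0.2, -2.3]
opening: 0.372
```

```bash
python3 -c "
from h import *
go([572,247,74],3.065)
"
```

```text
t 17.05 pos [572.1 245.5  82.6] rot [3.1388 0.0064 3.0648] need [0.0003 0.0015 0.0086] [ 0.0028  0.0064 -0.0002] ('after turn', array([0.0002, 0.0015, 0.0086])) F [ 0.5 -0.2 -2.3] op 0.372
```

Call:
{"api": "play_rows", "payload": {
  "moves": [
    [0,0,0.006,0.003,0.006,0,30],
    [0,0,0.001,0,0,0,30],
    [0,0,0,0,0,0,30],
    [0,0,0,0,0,0,30]
  ]
}}

```text
t: 17.45
eef_pos: [572.7, 245.8, 76.4]
tcp_rot: [3.141, 0.002, 3.065]
ft_force: [-1.3, 0.4, -2.4]
opening: 0.369
```

Call:
{"api": "play_rows", "payload": {
  "moves": [
    [0,0,0.001,0,0.001,0,30],
    [0,0,0,0,0,0,30]
  ]
}}

```text
t: 17.65
eef_pos: [572.9, 245.8, 75.6]
tcp_rot: [3.141, 0.001, 3.065]
ft_force: [0.2, 0.7, -2.8]
opening: 0.368
```

Call:
{"api": "play_rows", "payload": {
  "moves": [
    [0,0,0.0015,0,0.001,0,30],
    [0,0,0.0005,0,0,0,30],
    [0,0,0,0,0,0,30]
  ]
}}

```text
t: 17.95
eef_pos: [573.2, 245.8, 74.0]
tcp_rot: [3.141, 0.001, 3.065]
ft_force: [-1.1, 0.2, -2.5]
opening: 0.372
```

Call:
{"api": "play_rows", "payload": {
  "moves": [
    [0,0,0.001,0,0,0,30],
    [0,0,0,0,0,0,30]
  ]
}}

```text
t: 18.15
eef_pos: [573.8, 245.9, 74.2]
tcp_rot: [3.14, 0.003, 3.065]
ft_force: [0.6, -0.0, -2.1]
opening: 0.372
```

Call:
{"api": "play_rows", "payload": {
  "moves": [
    [0,0,0.0007,0,0,0,30],
    [0,0,0,0,0,0,30]
  ]
}}

```text
t: 18.35
eef_pos: [574.2, 245.9, 74.0]
tcp_rot: [3.14, 0.004, 3.065]
ft_force: [-0.6, -1.0, -1.1]
opening: 0.374
```

Call:
{"api": "play_rows", "payload": {
  "moves": [
    [0,0,0,0,0,0,38],
    [0,0,0,0,0,0,42],
    [0,0,0,0,0,0,50],
    [0,0,0,0,0,0,65],
    [0,0,0,0,0,0,70],
    [0,0,-0.015,0,0.004,0,70],
    [0,0,-0.03,0,0,0,70],
    [0,0,-0.03,0,0,0,70]
  ]
}}

```text
t: 19.15
eef_pos: [572.2, 245.4, 146.2]
tcp_rot: [-3.14, -0.008, 3.065]
ft_force: [-0.0, 1.0, -0.0]
opening: 0.698
```

```bash
python3 -c "
from h import *
go([566,-13,180],3.065)
w=read_camera('wrist');save(w,'w17')
"
```

```text
t 19.15 pos [572.2 245.4 146.2] rot [-3.1403 -0.0084  3.0649] need [-0.0133 -0.2581 -0.0336] [-0.0013 -0.0084 -0.0001] ('after turn', array([-0.0136, -0.2581, -0.0338])) F [-0.  1. -0.] op 0.698
```

View pics/w17.png

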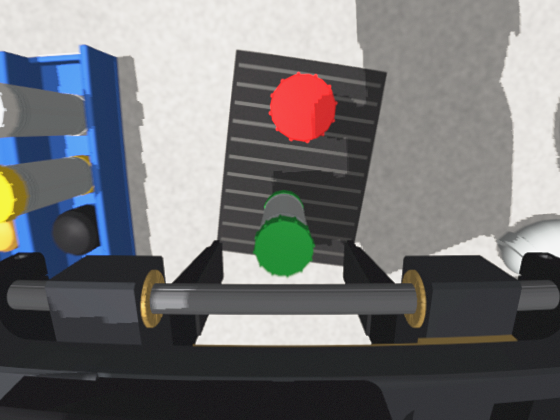

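Both nipples stand upright on the mat, red with its top at (303,107) and green at (284,245). Next I turn the tool a quarter turn and go for the cap.

Call:
{"api": "play_rows", "payload": {
  "moves": [
    [0,0,-0.03,0,0,0.06,70],
    [0,0,-0.03,0,0,0.14,70],
    [0,0,0,0,0,0.14,70],
    [0,0,0,0,0,0.14,70],
    [0,0,0,0,0,0.14,70],
    [0,0,0,0,0,0.14,70],
    [0,0,0,0,0,0.14,70],
    [0,0,0,0,0,0.14,70]
  ]
}}

```text
t: 20.0
eef_pos: [574.4, 246.2, 216.0]
tcp_rot: [3.138, -0.002, 1.986]
ft_force: [-0.7, 0.4, -0.4]
opening: 0.699
```

Call:
{"api": "play_rows", "payload": {
  "moves": [
    [0,0,0,0,0,0.14,70],
    [0,0,0,0,0,0.14,70],
    [0,0,0,0,0,0.14,70],
    [0,0,0,0,0,0.14,70]
  ]
}}

```text
t: 20.4
eef_pos: [574.2, 246.2, 215.3]
tcp_rot: [3.14, -0.003, 1.402]
ft_force: [1.1, 0.3, 0.3]
opening: 0.704
```

```bash
python3 -c "
from h import *
go([567,-14,200],1.494)
"
```

```text
t 20.4 pos [574.2 246.2 215.3] rot [ 3.1397 -0.0033  1.4024] need [-0.2578  0.0365  0.0146] [ 0.002  -0.0032 -0.0916] ('after turn', array([-0.26  ,  0.0128,  0.0153])) F [1.1 0.3 0.3] op 0.704
```

Call:
{"api": "play_rows", "payload": {
  "moves": [
    [-0.03,0.002,0,0,0,-0.09,70],
    [-0.045,0,0,0,0,0,70],
    [-0.045,0,0,0,0,0,70],
    [-0.045,0,0,0,0,0,70],
    [-0.045,0,0,0,0,0,70],
    [-0.04,0,0,0,0,0,70],
    [-0.02,0,0,0,0,0,70],
    [0,0,0,0,0,0,70]
  ]
}}

```text
t: 21.2
eef_pos: [548.8, -31.2, 213.1]
tcp_rot: [3.138, -0.003, 1.486]
ft_force: [-0.1, -0.4, -0.2]
opening: 0.703
```

```bash
python3 -c "
from h import *
go([567,-30,200],1.494)
"
```

```text
t 21.2 pos [548.8 -31.2 213.1] rot [ 3.138  -0.0035  1.4856] need [0.0027 0.018  0.0131] [ 0.0036 -0.0034 -0.0084] ('after turn', array([0.0026, 0.0181, 0.0131])) F [-0.1 -0.4 -0.2] op 0.703
```

Call:
{"api": "play_rows", "payload": {
  "moves": [
    [0.002,0.018,0.01,0.004,-0.003,-0.008,70],
    [0,0,0,0,0,0,70],
    [0,0,0,0,0,0,70]
  ]
}}

```text
t: 21.5
eef_pos: [567.0, -29.7, 203.1]
tcp_rot: [-3.141, -0.001, 1.493]
ft_force: [0.5, 0.5, 0.2]
opening: 0.701
```

```bash
python3 -c "
from h import *
go([567,-14,150],1.494)
w=read_camera('wrist');save(w,'w18');import pickle;pickle.dump(w,open('w18.pkl','wb'))
"
```

```text
t 21.5 pos [567.  -29.7 203.1] rot [-3.1412e+00 -8.0000e-04  1.4926e+00] need [ 0.0156 -0.0012  0.0531] [-0.0003 -0.0008 -0.0014] ('after turn', array([ 0.0156, -0.0012,  0.0531])) F [0.5 0.5 0.2] op 0.701
```

View pics/w18.png

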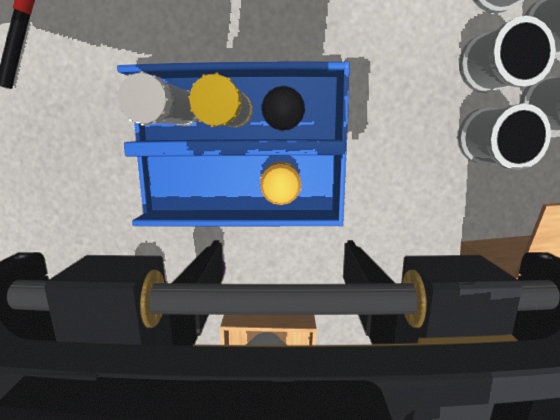

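```bash
python3 -c "
from h import *
import pickle
w=pickle.load(open('w18.pkl','rb'))
e,ax=blob(w,(12,120,60),(32,255,255),(250,150,310,220)); print(e,ax,[onz(w,e,z)[0].round(1).tolist() for z in (20,28,34)])
x0,x1=e[0]-ax[1]/2,e[0]+ax[1]/2
print(onz(w,[[x0,e[1]],[x1,e[1]]],28))
e,ax=blob(w,(18,140,60),(34,255,255),(180,60,245,130)); print('yellow',onz(w,e,114))
e,ax=blob(w,(0,0,150),(180,50,255),(110,60,175,125)); print('white',onz(w,e,114),ax)
"
```

```text
[280.18122609 183.03644307] [40.16897329 42.84062703] [[565.5, -11.8, 20.0], [565.6, -10.6, 28.0], [565.7, -9.6, 34.0]]
[[544.08857496  -8.85604662  28.        ]
 [587.14060913 -12.22785243  28.        ]]
yellow [[525.57036212  66.04254013 114.        ]]
white [[460.9880569   76.78459388 114.        ]] [67.6485494  87.09037272]
```

Call:
{"api": "play_rows", "payload": {
  "moves": [
    [0.016,-0.002,0.02,0,0,0,65],
    [0,0,0.03,0,0,0,65],
    [0,0,0.03,0,0,0,65],
    [0,0,0.02,0,0,0,65],
    [0,0,0,0,0,0,65],
    [0,0,0,0,0,0,65]
  ]
}}

```text
t: 22.15
eef_pos: [565.2, -8.9, 103.7]
tcp_rot: [3.137, -0.001, 1.497]
ft_force: [0.5, 0.2, 0.7]
opening: 0.648
```

```bash
python3 -c "
from h import *
go([564.7,-12.5,70],1.494)
w=read_camera('wrist');save(w,'w19')
"
```

```text
t 22.15 pos [565.2  -8.9 103.7] rot [ 3.1373e+00 -1.0000e-03  1.4968e+00] need [-0.0037 -0.0003  0.0337] [ 0.0043 -0.001   0.0028] ('after turn', array([-0.0036, -0.0002,  0.0337])) F [0.5 0.2 0.7] op 0.648
```

View pics/w19.png

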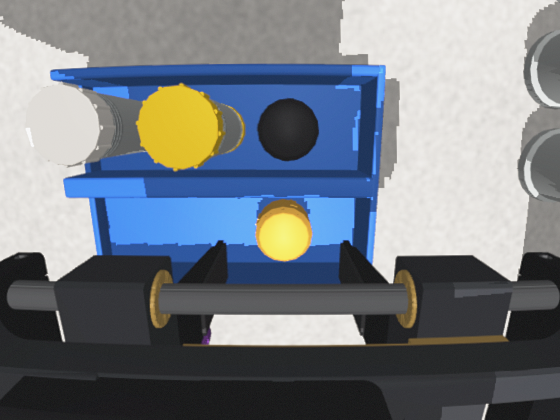

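Call:
{"api": "play_rows", "payload": {
  "moves": [
    [-0.003,0,0.015,0.004,-0.001,-0.003,65],
    [0,0,0.02,0,0,0,65],
    [0,0,0,0,0,0,65],
    [0,0,0,0,0,0,65]
  ]
}}

```text
t: 22.6
eef_pos: [566.5, -12.4, 70.3]
tcp_rot: [3.136, 0.001, 1.501]
ft_force: [-0.1, 0.4, -0.1]
opening: 0.65
```

```bash
python3 -c "
from h import *
go([565.2,-12.5,22],1.494)
w=read_camera('wrist');save(w,'w20')
"
```

```text
t 22.6 pos [566.5 -12.4  70.3] rot [3.1356e+00 5.0000e-04 1.5005e+00] need [-0.0001 -0.0016  0.0483] [0.006  0.0005 0.0065] ('after turn', array([-0.0002, -0.0013,  0.0483])) F [-0.1  0.4 -0.1] op 0.65
```

View pics/w20.png

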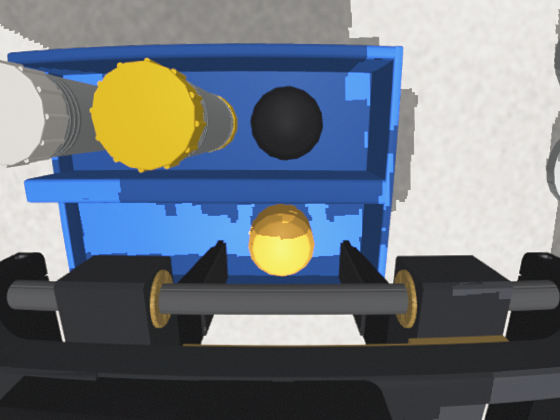

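Call:
{"api": "play_rows", "payload": {
  "moves": [
    [0,-0.001,0.012,0.006,0,-0.006,65],
    [0,0,0.015,0,0,0,65],
    [0,0,0,0,0,0,65],
    [0,0,0,0,0,0,65]
  ]
}}

```text
t: 23.05
eef_pos: [566.3, -12.6, 43.4]
tcp_rot: [3.139, 0.001, 1.508]
ft_force: [0.5, -0.2, 0.2]
opening: 0.647
```

```bash
python3 -c "
from h import *
go([565.2,-12.5,22],1.494)
w=read_camera('wrist');save(w,'w21')
"
```

```text
t 23.05 pos [566.3 -12.6  43.4] rot [3.1394e+00 8.0000e-04 1.5076e+00] need [ 0.0001 -0.0012  0.0214] [0.0022 0.0008 0.0136] ('after turn', array([ 0.0001, -0.0011,  0.0214])) F [ 0.5 -0.2  0.2] op 0.647
```

View pics/w21.png

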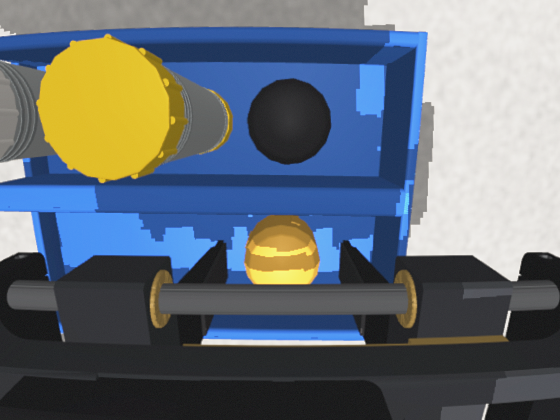

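```bash
python3 -c "
from h import *
w=read_camera('wrist')
for y in (-14.6,-12.6,-10.6): print(y,proj(w,[[566.3,y,31],[566.3,y,40],[566.3+0.077*21,y+21,31],[566.3,y+21,20]]).round(1).tolist())
"
```

```text
-14.6 [[283.5, 266.9], [283.6, 273.8], [284.0, 230.1], [281.1, 224.5]]
-12.6 [[283.3, 263.5], [283.3, 270.2], [283.8, 226.4], [280.8, 221.1]]
-10.6 [[283.0, 260.1], [283.1, 266.7], [283.6, 222.8], [280.6, 217.6]]
```

Call:
{"api": "play_rows", "payload": {
  "moves": [
    [0,-0.001,0.01,0.002,0.001,0.013,65],
    [0,0,0.007,0,0,0,65],
    [0,0,0,0,0,0,65],
    [0,0,0,0,0,0,65]
  ]
}}

```text
t: 23.55
eef_pos: [565.5, -12.6, 26.0]
tcp_rot: [3.14, -0.0, 1.493]
ft_force: [-0.4, 0.8, 0.1]
opening: 0.652
```

```bash
python3 -c "
from h import *
go([565.2,-12.5,22],1.494)
w=read_camera('wrist');save(w,'w22')
"
```

```text
t 23.55 pos [565.5 -12.6  26. ] rot [ 3.1401e+00 -2.0000e-04  1.4934e+00] need [ 0.     -0.0004  0.004 ] [ 0.0015 -0.0002 -0.0006] ('after turn', array([ 0.0001, -0.0003,  0.004 ])) F [-0.4  0.8  0.1] op 0.652
```

View pics/w22.png

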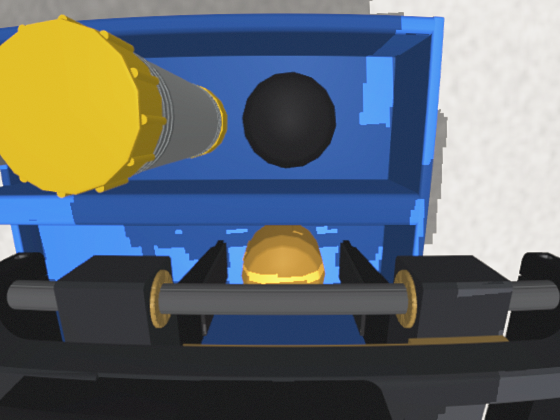

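Call:
{"api": "play_rows", "payload": {
  "moves": [
    [0,0,0.003,0.001,0,0,60],
    [0,0,0.001,0,0,0,55],
    [0,0,0,0,0,0,50],
    [0,0,0,0,0,0,47],
    [0,0,0,0,0,0,45],
    [0,0,0,0,0,0,42],
    [0,0,0,0,0,0,38],
    [0,0,0,0,0,0,38]
  ]
}}

```text
t: 24.4
eef_pos: [565.8, -12.6, 22.1]
tcp_rot: [3.14, -0.0, 1.494]
ft_force: [0.2, -0.0, -0.8]
opening: 0.431
```

```bash
python3 -c "
from h import *
go([565.2,-12.5,180],1.494)
w=read_camera('wrist');save(w,'w23')
"
```

```text
t 24.4 pos [565.8 -12.6  22.1] rot [ 3.1405e+00 -1.0000e-04  1.4935e+00] need [ 1.000e-04 -4.000e-04 -1.579e-01] [ 0.0011 -0.0001 -0.0005] ('after turn', array([ 1.000e-04, -6.000e-04, -1.579e-01])) F [ 0.2 -0.  -0.8] op 0.431
```

View pics/w23.png

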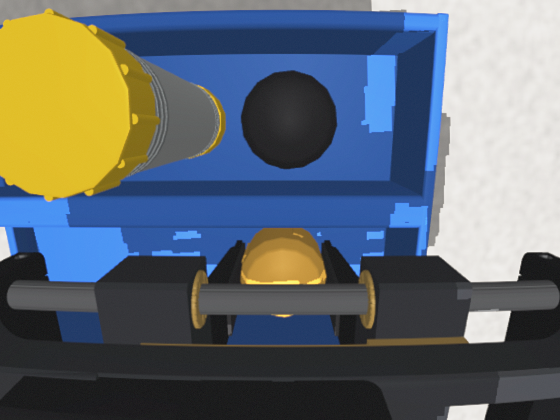

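Call:
{"api": "play_rows", "payload": {
  "moves": [
    [0,0,-0.01,0,0,0,38],
    [0,0,-0.02,0,0,0,38],
    [0,0,-0.03,0,0,0,38],
    [0,0,-0.03,0,0,0,38],
    [0,0,-0.03,0,0,0,38],
    [0,0,-0.02,0,0,0,38],
    [0,0,0,0,0,0,38],
    [0,0,0,0,0,0,38]
  ]
}}

```text
t: 25.25
eef_pos: [564.2, -12.4, 170.0]
tcp_rot: [-3.141, -0.0, 1.493]
ft_force: [0.5, 0.3, -2.9]
opening: 0.431
```

```bash
python3 -c "
from h import *
go([525,-320,170],1.473)
w=read_camera('wrist');save(w,'w24')
"
```

```text
t 25.25 pos [564.2 -12.4 170. ] rot [-3.1407e+00 -3.0000e-04  1.4935e+00] need [-3.097e-01 -1.530e-02 -1.000e-04] [-0.0009 -0.0003  0.0205] ('after turn', array([-0.31 , -0.009, -0.   ])) F [ 0.5  0.3 -2.9] op 0.431
```

View pics/w24.png

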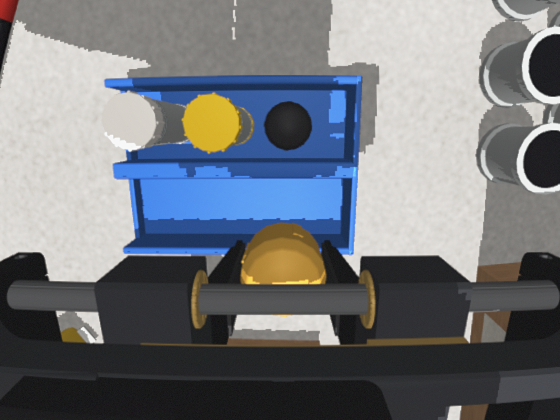

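The brass cap is held at the image centre, about (284,270), and the other lane is undisturbed. I move to the carton, going past the cell first to measure it.

Call:
{"api": "play_rows", "payload": {
  "moves": [
    [-0.025,-0.001,0,0,0,0.02,38],
    [-0.042,-0.002,0,0,0,0,38],
    [-0.042,-0.002,0,0,0,0,38],
    [-0.042,-0.002,0,0,0,0,38],
    [-0.042,-0.001,0,0,0,0,38],
    [-0.042,-0.001,0,0,0,0,38],
    [-0.035,0,0,0,0,0,38],
    [-0.02,0,0,0,0,0,38]
  ]
}}

```text
t: 26.1
eef_pos: [523.1, -306.7, 157.5]
tcp_rot: [-3.125, -0.007, 1.478]
ft_force: [0.3, 0.2, -2.9]
opening: 0.439
```

Call:
{"api": "play_rows", "payload": {
  "moves": [
    [0,0,0,0,0,0,38],
    [0,0,0,0,0,0,38]
  ]
}}

```text
t: 26.3
eef_pos: [521.6, -308.7, 154.2]
tcp_rot: [-3.121, -0.009, 1.474]
ft_force: [0.3, 0.3, -2.1]
opening: 0.435
```

```bash
python3 -c "
from h import *
go([525,-303,170],1.473)
w=read_camera('wrist');save(w,'w25');import pickle;pickle.dump(w,open('w25.pkl','wb'))
"
```

```text
t 26.3 pos [ 521.6 -308.7  154.2] rot [-3.1208 -0.0089  1.4744] need [ 0.0062  0.0025 -0.0158] [-0.0208 -0.0089  0.0015] ('after turn', array([ 0.006 ,  0.0029, -0.0158])) F [ 0.3  0.3 -2.1] op 0.435
```

View pics/w25.png

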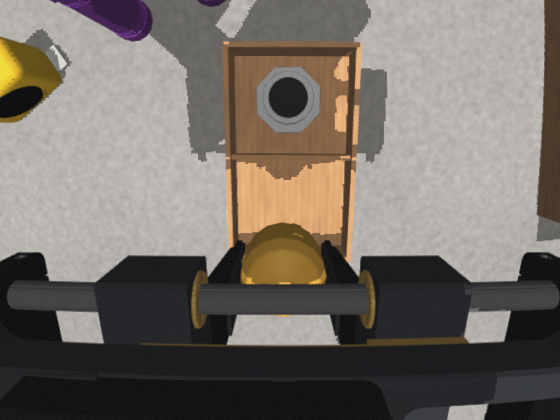

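```bash
python3 -c "
from h import *
import pickle
w=pickle.load(open('w25.pkl','rb'))
save(w,'w25z',(210,30,370,260),2.6)
q=onz(w,[[223,43],[361,42],[228,157],[357,156]],36);print(q.round(1))
a=(q[0]+q[1])/2;b=(q[2]+q[3])/2;d=(a-b)[:2];print(a,b,np.linalg.norm(d),np.arctan2(-d[0],d[1]))
u=np.array([.098,.995]);
print('cell', b[:2]-44*u, a[:2]-134*u)
"
```

```text
[[ 485.9 -165.9   36. ]
 [ 592.4 -175.8   36. ]
 [ 478.7 -254.    36. ]
 [ 584.4 -263.2   36. ]]
[ 539.15280908 -170.85327979   36.        ] [ 531.55045565 -258.61080648   36.        ] 88.0862036218857 -0.08641334084928458
cell [ 527.23845565 -302.39080648] [ 526.02080908 -304.18327979]
```

View pics/w25z.png

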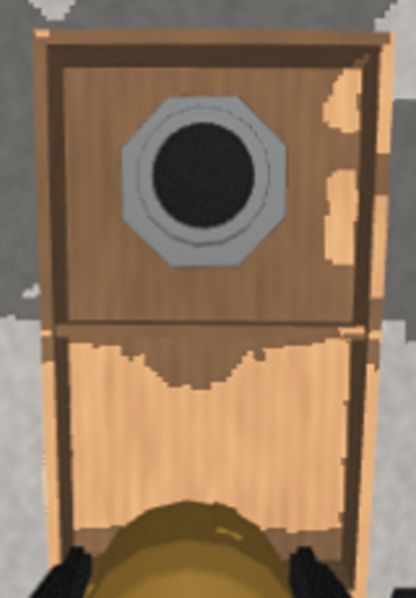

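Call:
{"api": "play_rows", "payload": {
  "moves": [
    [0.005,0.003,0.015,-0.021,-0.009,0,38],
    [0,0,0.025,0,0,0,38],
    [0,0,0.02,0,0,0,38],
    [0,0,0.01,0,0,0,38],
    [0,0,0,0,0,0,38],
    [0,0,0,0,0,0,38]
  ]
}}

```text
t: 26.95
eef_pos: [526.3, -297.0, 81.8]
tcp_rot: [-3.141, -0.001, 1.482]
ft_force: [0.3, -0.7, -1.8]
opening: 0.438
```

```bash
python3 -c "
from h import *
go([525.3,-303.5,50],1.473)
"
```

```text
t 26.95 pos [ 526.3 -297.    81.8] rot [-3.1414e+00 -7.0000e-04  1.4817e+00] need [-0.0066 -0.0004  0.0318] [-0.0002 -0.0007  0.0087] ('after turn', array([-0.0066, -0.0004,  0.0318])) F [ 0.3 -0.7 -1.8] op 0.438
```

Call:
{"api": "play_rows", "payload": {
  "moves": [
    [-0.006,0,0.008,0,-0.001,0.008,38],
    [0,0,0.012,0,0,0,38],
    [0,0,0,0,0,0,38],
    [0,0,0,0,0,0,38]
  ]
}}

```text
t: 27.35
eef_pos: [526.6, -303.8, 62.1]
tcp_rot: [3.139, 0.002, 1.473]
ft_force: [-0.7, -0.6, -2.1]
opening: 0.434
```

```bash
python3 -c "
from h import *
go([525.3,-303.5,23],1.473)
w=read_camera('wrist');save(w,'w26')
"
```

```text
t 27.35 pos [ 526.6 -303.8   62.1] rot [3.1391e+00 2.0000e-03 1.4731e+00] need [ 0.0003 -0.0014  0.0391] [0.0025 0.002  0.0002] ('after turn', array([ 0.0002, -0.0013,  0.0391])) F [-0.7 -0.6 -2.1] op 0.434
```

View pics/w26.png

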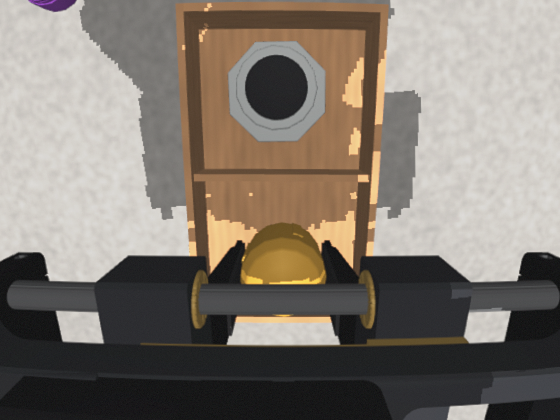

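Call:
{"api": "play_rows", "payload": {
  "moves": [
    [0,-0.001,0.01,0.002,0.002,0,38],
    [0,0,0.012,0,0,0,38],
    [0,0,0.004,0,0,0,38],
    [0,0,0,0,0,0,38],
    [0,0,0,0,0,0,38]
  ]
}}

```text
t: 27.9
eef_pos: [525.4, -303.7, 33.6]
tcp_rot: [-3.142, -0.0, 1.473]
ft_force: [-0.5, 0.5, -1.0]
opening: 0.432
```

```bash
python3 -c "
from h import *
go([525.3,-303.5,23],1.473)
"
```

```text
t 27.9 pos [ 525.4 -303.7   33.6] rot [-3.1416e+00 -5.0000e-04  1.4730e+00] need [ 0.0002 -0.0001  0.0106] [-0.     -0.0005 -0.    ] ('after turn', array([ 0.0002, -0.0001,  0.0106])) F [-0.5  0.5 -1. ] op 0.432
```

Call:
{"api": "play_rows", "payload": {
  "moves": [
    [0,0,0.006,0,0,0,38],
    [0,0,0.002,0,0,0,38],
    [0,0,0,0,0,0,38],
    [0,0,0,0,0,0,38]
  ]
}}

```text
t: 28.3
eef_pos: [525.6, -303.8, 25.3]
tcp_rot: [3.141, -0.0, 1.473]
ft_force: [0.8, 0.2, -2.5]
opening: 0.432
```

Call:
{"api": "play_rows", "payload": {
  "moves": [
    [0,0,0.001,0,0,0,38],
    [0,0,0,0,0,0,38]
  ]
}}

```text
t: 28.5
eef_pos: [525.7, -303.8, 24.5]
tcp_rot: [3.141, 0.0, 1.473]
ft_force: [0.0, 0.1, -1.7]
opening: 0.429
```

Call:
{"api": "play_rows", "payload": {
  "moves": [
    [0,0,0.001,0,0,0,38],
    [0,0,0,0,0,0,38]
  ]
}}

```text
t: 28.7
eef_pos: [525.8, -303.9, 23.6]
tcp_rot: [3.14, 0.0, 1.473]
ft_force: [-0.7, -0.1, -2.1]
opening: 0.436
```

Call:
{"api": "play_rows", "payload": {
  "moves": [
    [0,0,0.001,0,0,0,38],
    [0,0,0,0,0,0,38]
  ]
}}

```text
t: 28.9
eef_pos: [525.8, -303.9, 22.6]
tcp_rot: [3.14, 0.0, 1.473]
ft_force: [0.2, -0.1, -0.5]
opening: 0.432
```

Call:
{"api": "play_rows", "payload": {
  "moves": [
    [0,0,0.0005,0,0,0,38],
    [0,0,0,0,0,0,38]
  ]
}}

```text
t: 29.1
eef_pos: [525.9, -303.9, 22.1]
tcp_rot: [3.14, 0.0, 1.473]
ft_force: [-0.6, 1.0, -1.7]
opening: 0.439
```

Call:
{"api": "play_rows", "payload": {
  "moves": [
    [0,0,0.0003,0,0,0,42],
    [0,0,0,0,0,0,46],
    [0,0,0,0,0,0,50],
    [0,0,0,0,0,0,60],
    [0,0,0,0,0,0,60],
    [0,0,-0.01,0,0,0,60],
    [0,0,-0.03,0,0,0,60],
    [0,0,-0.03,0,0,0,60]
  ]
}}

```text
t: 29.9
eef_pos: [524.7, -303.2, 91.7]
tcp_rot: [-3.138, -0.002, 1.473]
ft_force: [-0.4, -0.5, 0.7]
opening: 0.598
```

```bash
python3 -c "
from h import *
w=read_camera('wrist');save(w,'w27')
go([492.5,262,200],3.065)
"
```

```text
t 29.95 pos [ 526.2 -304.2   96.6] rot [3.1396e+00 7.0000e-04 1.4731e+00] need [ 0.5601 -0.0885 -0.104 ] [ 1.0000e-03  2.1000e-03 -1.5919e+00] ('after turn', array([ 0.0769,  0.562 , -0.1034])) F [ 1.9 -1.6  3.8] op 0.599
```

View pics/w27.png

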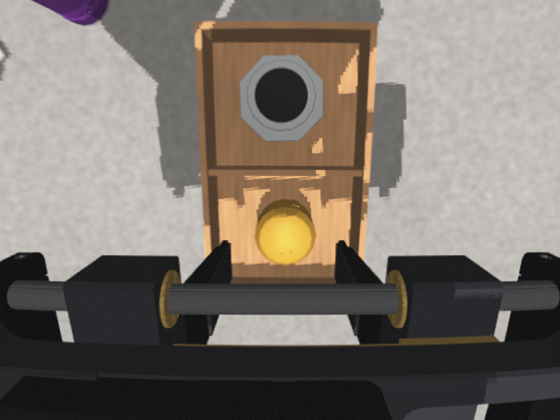

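The cap stands upright in the middle of the free cell, with its centre at about (286,233), and the union is untouched. Green goes back first, since it stands deeper in the lane.

Call:
{"api": "play_rows", "payload": {
  "moves": [
    [0,0,-0.03,0,0,0,60],
    [0,0,-0.035,0,0,-0.08,60],
    [0,0,-0.02,0,0,-0.14,60],
    [0,0,0,0,0,-0.14,60],
    [0,0,0,0,0,-0.14,60],
    [0,0,0,0,0,-0.14,60],
    [0,0,0,0,0,-0.14,60],
    [0,0,0,0,0,-0.14,60]
  ]
}}

```text
t: 30.75
eef_pos: [526.4, -304.2, 193.9]
tcp_rot: [3.14, 0.012, 2.427]
ft_force: [-0.3, 0.6, 0.9]
opening: 0.598
```

Call:
{"api": "play_rows", "payload": {
  "moves": [
    [0,0,0,0,0,-0.14,60],
    [0,0,0,0,0,-0.14,60],
    [0,0,0,0,0,-0.14,60],
    [0,0,0,0,0,-0.14,60]
  ]
}}

```text
t: 31.15
eef_pos: [526.2, -304.0, 196.6]
tcp_rot: [-3.135, 0.013, 3.011]
ft_force: [0.6, 0.3, -0.5]
opening: 0.6
```

```bash
python3 -c "
from h import *
go([573.5,246,200],3.065)
"
```

```text
t 31.15 pos [ 526.2 -304.   196.6] rot [-3.1349  0.0132  3.0111] need [ 0.0246  0.5515 -0.0074] [-0.007   0.013  -0.0539] ('after turn', array([-0.0051,  0.552 , -0.0034])) F [ 0.6  0.3 -0.5] op 0.6
```

Call:
{"api": "play_rows", "payload": {
  "moves": [
    [0,0.03,0,-0.005,0.01,-0.02,60],
    [0,0.045,0,0,0,0,60],
    [0,0.045,0,0,0,0,60],
    [0,0.045,0,0,0,0,60],
    [0,0.045,0,0,0,0,60],
    [0,0.045,0,0,0,0,60],
    [0,0.045,0,0,0,0,60],
    [0,0.045,0,0,0,0,60]
  ]
}}

```text
t: 31.95
eef_pos: [563.8, 45.8, 200.3]
tcp_rot: [-3.138, 0.009, 3.029]
ft_force: [0.8, -0.1, 0.4]
opening: 0.6
```

```bash
python3 -c "
from h import *
go([573.5,246,200],3.065)
"
```

```text
t 31.95 pos [563.8  45.8 200.3] rot [-3.1379  0.0094  3.0293] need [ 0.0128  0.2001 -0.0006] [-0.0038  0.0093 -0.0357] ('after turn', array([0.0057, 0.2004, 0.0003])) F [ 0.8 -0.1  0.4] op 0.6
```

Call:
{"api": "play_rows", "payload": {
  "moves": [
    [0.002,0.042,0,-0.004,0.009,-0.036,60],
    [0.001,0.042,0,0,0,0,60],
    [0,0.042,0,0,0,0,60],
    [0,0.03,0,0,0,0,60],
    [0,0.015,0,0,0,0,60],
    [0,0,0,0,0,0,60],
    [0,0,0,0,0,0,60]
  ]
}}

```text
t: 32.65
eef_pos: [573.8, 228.2, 204.0]
tcp_rot: [3.14, 0.004, 3.073]
ft_force: [0.3, -0.5, 0.8]
opening: 0.602
```

```bash
python3 -c "
from h import *
go([573.5,246,150],3.065)
"
```

```text
t 32.65 pos [573.8 228.2 204. ] rot [3.1401 0.0042 3.0732] need [0.0018 0.0177 0.054 ] [0.0015 0.0042 0.0082] ('after turn', array([0.0017, 0.0178, 0.054 ])) F [ 0.3 -0.5  0.8] op 0.602
```

Call:
{"api": "play_rows", "payload": {
  "moves": [
    [0.001,0.016,0.01,0.001,0.004,0.008,60],
    [0,0,0.02,0,0,0,60],
    [0,0,0.02,0,0,0,60],
    [0,0,0,0,0,0,60],
    [0,0,0,0,0,0,60]
  ]
}}

```text
t: 33.15
eef_pos: [575.5, 237.3, 154.8]
tcp_rot: [3.141, 0.002, 3.058]
ft_force: [0.4, 0.1, 0.3]
opening: 0.604
```

```bash
python3 -c "
from h import *
go([574.2,246,74],3.065)
w=read_camera('wrist');save(w,'w28')
e,ax=blob(w,(50,150,80),(75,255,255),(200,180,400,300)); print(e,ax,onz(w,e,114))
"
```

```text
t 33.15 pos [575.5 237.3 154.8] rot [3.1414e+00 1.9000e-03 3.0577e+00] need [0.0022 0.0086 0.0808] [ 0.0002  0.0019 -0.0073] ('after turn', array([0.0019, 0.0086, 0.0808])) F [0.4 0.1 0.3] op 0.604
[295.58760579 233.94513957] [57.95455424 59.2185262 ] [[569.6467758  247.07639845 114.        ]]
```

View pics/w28.png

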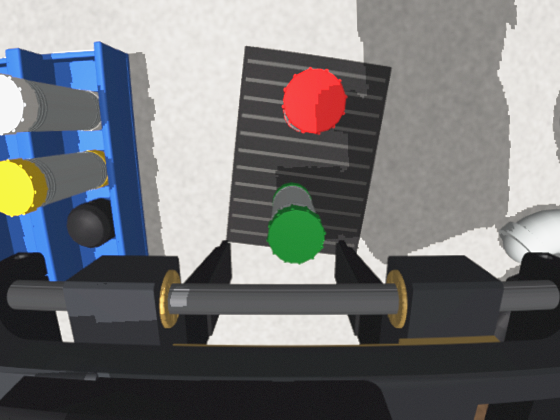

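Call:
{"api": "play_rows", "payload": {
  "moves": [
    [0.002,0.008,0,0,0.002,-0.007,60],
    [0,0.001,0.005,0,0,0,60],
    [0,0,0,0,0,0,60],
    [0,0,0,0,0,0,60]
  ]
}}

```text
t: 33.6
eef_pos: [575.1, 246.7, 152.2]
tcp_rot: [3.14, 0.003, 3.064]
ft_force: [0.5, 0.2, -0.1]
opening: 0.601
```

```bash
python3 -c "
from h import *
go([574.2,246,74],3.065)
"
```

```text
t 33.6 pos [575.1 246.7 152.2] rot [3.1401 0.0032 3.0645] need [ 0.0011 -0.0009  0.0782] [ 0.0015  0.0032 -0.0005] ('after turn', array([ 0.0008, -0.0007,  0.0782])) F [ 0.5  0.2 -0.1] op 0.601
```

Call:
{"api": "play_rows", "payload": {
  "moves": [
    [0,0,0.02,0.001,0.003,0,60],
    [0,0,0.025,0,0,0,60],
    [0,0,0.015,0,0,0,60],
    [0,0,0.008,0,0,0,60],
    [0,0,0,0,0,0,60],
    [0,0,0,0,0,0,60]
  ]
}}

```text
t: 34.2
eef_pos: [576.1, 247.5, 84.1]
tcp_rot: [3.14, 0.004, 3.066]
ft_force: [1.3, -0.1, -0.6]
opening: 0.599
```

```bash
python3 -c "
from h import *
go([574.2,246,74],3.065)
"
```

```text
t 34.2 pos [576.1 247.5  84.1] rot [3.1398 0.0036 3.0655] need [ 0.0019 -0.0016  0.0101] [0.0018 0.0036 0.0005] ('after turn', array([ 0.0018, -0.0016,  0.0101])) F [ 1.3 -0.1 -0.6] op 0.599
```

Call:
{"api": "play_rows", "payload": {
  "moves": [
    [0.001,-0.0015,0.007,0.002,0.003,0,60],
    [0.001,0,0.002,0,0,0,55],
    [0,0,0,0,0,0,50],
    [0,0,0,0,0,0,48]
  ]
}}

```text
t: 34.6
eef_pos: [574.7, 246.2, 76.4]
tcp_rot: [3.141, 0.003, 3.065]
ft_force: [-0.2, 0.6, -1.2]
opening: 0.493
```

```bash
python3 -c "
from h import *
go([574.2,246,74],3.065);grpx('w29')
"
```

```text
t 34.6 pos [574.7 246.2  76.4] rot [3.1409e+00 3.1000e-03 3.0655e+00] need [ 0.0004 -0.0003  0.0024] [0.0007 0.0031 0.0005] ('after turn', array([ 0.0004, -0.0003,  0.0024])) F [-0.2  0.6 -1.2] op 0.493
top 244 319 281.5
base 257 307 282.0
```

Call:
{"api": "play_rows", "payload": {
  "moves": [
    [0.0004,-0.0003,0.0022,0,0.003,0,48],
    [0,0,0,0,0,0,44],
    [0,0,0,0,0,0,42],
    [0,0,0,0,0,0,40],
    [0,0,0,0,0,0,38],
    [0,0,0,0,0,0,34],
    [0,0,0,0,0,0,30],
    [0,0,0,0,0,0,30]
  ]
}}

```text
t: 35.45
eef_pos: [574.4, 246.0, 74.5]
tcp_rot: [3.141, 0.0, 3.066]
ft_force: [-0.5, -0.4, -0.4]
opening: 0.37
```

```bash
python3 -c "
from h import *
go([574.2,246,74],3.065);grpx('w30')
"
```

```text
t 35.45 pos [574.4 246.   74.5] rot [3.1407e+00 5.0000e-04 3.0655e+00] need [0.0002 0.     0.0005] [0.0009 0.0005 0.0005] ('after turn', array([0.0002, 0.    , 0.0005])) F [-0.5 -0.4 -0.4] op 0.37
top 244 326 285.0
base 257 307 282.0
```

Call:
{"api": "play_rows", "payload": {
  "moves": [
    [0,0,-0.01,0,0,0,30],
    [0,0,-0.02,0,0,0,30],
    [0,0,-0.03,0,0,0,30],
    [0,0,-0.03,0,0,0,30],
    [0,0,-0.03,0,0,0,30],
    [0,0,-0.02,0,0,0,30],
    [0,0,0,0,0,0,30],
    [0,0,0,0,0,0,30]
  ]
}}

```text
t: 36.3
eef_pos: [572.8, 245.6, 221.3]
tcp_rot: [-3.141, -0.003, 3.066]
ft_force: [-0.1, 1.6, -2.5]
opening: 0.372
```

```bash
python3 -c "
from h import *
go([519.1,-10.4,215],3.065);grpx('w31')
"
```

```text
t 36.3 pos [572.8 245.6 221.3] rot [-3.1413e+00 -3.0000e-03  3.0657e+00] need [ 0.0341 -0.2593  0.0065] [-0.0003 -0.003   0.0007] ('after turn', array([ 0.034 , -0.2593,  0.0063])) F [-0.1  1.6 -2.5] op 0.372
top 244 326 285.0
base 257 307 282.0
```

Call:
{"api": "play_rows", "payload": {
  "moves": [
    [0.003,-0.025,0,0,-0.003,0,30],
    [0.006,-0.042,0,0,0,0,30],
    [0.006,-0.042,0,0,0,0,30],
    [0.006,-0.042,0,0,0,0,30],
    [0.005,-0.042,0,0,0,0,30],
    [0.003,-0.035,0,0,0,0,30],
    [0,-0.018,0,0,0,0,30],
    [0,0,0,0,0,0,30]
  ]
}}

```text
t: 37.15
eef_pos: [519.4, -5.2, 210.4]
tcp_rot: [-3.14, -0.016, 3.068]
ft_force: [0.3, 0.9, -2.1]
opening: 0.369
```

Call:
{"api": "play_rows", "payload": {
  "moves": [
    [0,0,0,0,0,0,30],
    [0,0,0,0,0,0,30]
  ]
}}

```text
t: 37.35
eef_pos: [519.0, -4.6, 208.9]
tcp_rot: [-3.14, -0.019, 3.067]
ft_force: [0.6, 0.9, -2.8]
opening: 0.37
```

```bash
python3 -c "
from h import *
go([519.1,-10.4,150],3.065)
"
```

```text
t 37.35 pos [519.   -4.6 208.9] rot [-3.1404 -0.0193  3.0674] need [-0.0017 -0.0057  0.0589] [-0.0012 -0.0193  0.0024] ('after turn', array([-0.0006, -0.0058,  0.0589])) F [ 0.6  0.9 -2.8] op 0.37
```

Call:
{"api": "play_rows", "payload": {
  "moves": [
    [0,-0.006,0,-0.001,-0.019,0.002,30],
    [0,0,0.02,0,0,0,30],
    [0,0,0.02,0,0,0,30],
    [0,0,0,0,0,0,30],
    [0,0,0,0,0,0,30]
  ]
}}

```text
t: 37.85
eef_pos: [519.0, -7.9, 168.1]
tcp_rot: [3.142, 0.004, 3.071]
ft_force: [0.1, 0.6, -2.8]
opening: 0.369
```

```bash
python3 -c "
from h import *
go([519.1,-10.4,125],3.065)
"
```

```text
t 37.85 pos [519.   -7.9 168.1] rot [3.1415 0.0044 3.0708] need [-0.0001 -0.0025  0.0431] [0.0001 0.0044 0.0058] ('after turn', array([-0.0003, -0.0025,  0.0431])) F [ 0.1  0.6 -2.8] op 0.369
```

Call:
{"api": "play_rows", "payload": {
  "moves": [
    [0,-0.0025,0.01,0,0.004,0.006,30],
    [0,0,0.015,0,0,0,30],
    [0,0,0.012,0,0,0,30],
    [0,0,0,0,0,0,30],
    [0,0,0,0,0,0,30]
  ]
}}

```text
t: 38.35
eef_pos: [520.3, -10.5, 131.3]
tcp_rot: [-3.141, 0.005, 3.065]
ft_force: [-0.8, -0.1, -2.7]
opening: 0.372
```

```bash
python3 -c "
from h import *
go([519.1,-10.4,90],3.065)
"
```

```text
t 38.35 pos [520.3 -10.5 131.3] rot [-3.1414  0.0047  3.0649] need [ 0.0014 -0.      0.0413] [-0.0002  0.0047 -0.0001] ('after turn', array([ 0.0012, -0.    ,  0.0413])) F [-0.8 -0.1 -2.7] op 0.372
```

Call:
{"api": "play_rows", "payload": {
  "moves": [
    [0.001,0,0.01,0,0.005,0,30],
    [0,0,0.015,0,0,0,30],
    [0,0,0.012,0,0,0,30],
    [0,0,0,0,0,0,30],
    [0,0,0,0,0,0,30]
  ]
}}

```text
t: 38.85
eef_pos: [520.0, -10.6, 93.2]
tcp_rot: [-3.141, 0.001, 3.065]
ft_force: [0.6, 0.4, -2.2]
opening: 0.373
```

```bash
python3 -c "
from h import *
go([519.1,-10.4,74.5],3.065)
"
```

```text
t 38.85 pos [520.  -10.6  93.2] rot [-3.1412e+00  1.3000e-03  3.0649e+00] need [0.001  0.0001 0.0187] [-0.0004  0.0013 -0.0001] ('after turn', array([0.0009, 0.0001, 0.0187])) F [ 0.6  0.4 -2.2] op 0.373
```

Call:
{"api": "play_rows", "payload": {
  "moves": [
    [0.001,0,0.008,0,0.001,0,30],
    [0,0,0.006,0,0,0,30],
    [0,0,0.001,0,0,0,30],
    [0,0,0,0,0,0,30],
    [0,0,0,0,0,0,30]
  ]
}}

```text
t: 39.35
eef_pos: [519.5, -10.5, 77.8]
tcp_rot: [-3.141, 0.002, 3.065]
ft_force: [-0.2, 0.2, -1.7]
opening: 0.37
```

```bash
python3 -c "
from h import *
go([519.1,-10.4,74.5],3.065)
"
```

```text
t 39.35 pos [519.5 -10.5  77.8] rot [-3.1411e+00  1.7000e-03  3.0650e+00] need [0.0004 0.0001 0.0033] [-0.0005  0.0017 -0.    ] ('after turn', array([0.0004, 0.0001, 0.0033])) F [-0.2  0.2 -1.7] op 0.37
```

Call:
{"api": "play_rows", "payload": {
  "moves": [
    [0.0004,0,0.0022,0,0.002,0,30],
    [0,0,0,0,0,0,30],
    [0,0,0,0,0,0,30]
  ]
}}

```text
t: 39.65
eef_pos: [519.2, -10.5, 75.8]
tcp_rot: [-3.141, 0.0, 3.065]
ft_force: [-0.1, 0.5, -2.0]
opening: 0.37
```

Call:
{"api": "play_rows", "payload": {
  "moves": [
    [0,0,0.001,0,0,0,30],
    [0,0,0,0,0,0,30]
  ]
}}

```text
t: 39.85
eef_pos: [519.3, -10.5, 74.9]
tcp_rot: [-3.141, 0.001, 3.065]
ft_force: [-0.2, -0.4, -2.5]
opening: 0.371
```

Call:
{"api": "play_rows", "payload": {
  "moves": [
    [0,0,0.0007,0,0,0,30],
    [0,0,0,0,0,0,30]
  ]
}}

```text
t: 40.05
eef_pos: [519.6, -10.6, 74.5]
tcp_rot: [-3.141, 0.001, 3.065]
ft_force: [0.1, 0.6, -2.1]
opening: 0.372
```

Call:
{"api": "play_rows", "payload": {
  "moves": [
    [0,0,0.0004,0,0,0,30],
    [0,0,0,0,0,0,30]
  ]
}}

```text
t: 40.25
eef_pos: [519.8, -10.6, 74.5]
tcp_rot: [-3.141, 0.002, 3.065]
ft_force: [-0.2, -0.3, -0.8]
opening: 0.369
```

Call:
{"api": "play_rows", "payload": {
  "moves": [
    [0,0,0,0,0,0,38],
    [0,0,0,0,0,0,42],
    [0,0,0,0,0,0,48],
    [0,0,0,0,0,0,55],
    [0,0,0,0,0,0,60]
  ]
}}

```text
t: 40.75
eef_pos: [519.9, -10.6, 74.4]
tcp_rot: [-3.141, 0.002, 3.065]
ft_force: [-0.9, 0.6, -0.2]
opening: 0.573
```

```bash
python3 -c "
from h import *
go([519.1,-10.4,74.5],3.065);grpx('w32')
"
```

```text
t 40.75 pos [519.9 -10.6  74.4] rot [-3.1409e+00  2.4000e-03  3.0649e+00] need [ 0.0008  0.0002 -0.0001] [-0.0007  0.0024 -0.0001] ('after turn', array([ 0.0008,  0.0002, -0.0001])) F [-0.9  0.6 -0.2] op 0.573
top 242 323 282.5
base 258 307 282.5
```

Call:
{"api": "play_rows", "payload": {
  "moves": [
    [0,0,-0.015,0,0,0,60],
    [0,0,-0.03,0,0,0,60],
    [0,0,-0.03,0,0,0,60],
    [0,0,-0.02,0,0,0,60],
    [0,0,0,0,0,0,60]
  ]
}}

```text
t: 41.3
eef_pos: [519.3, -10.5, 171.9]
tcp_rot: [-3.141, -0.0, 3.065]
ft_force: [0.0, -0.5, -0.7]
opening: 0.594
```

```bash
python3 -c "
from h import *
go([492.5,262.2,180],3.065);w=read_camera('wrist');save(w,'w33')
"
```

```text
t 41.3 pos [519.3 -10.5 171.9] rot [-3.1410e+00 -1.0000e-04  3.0649e+00] need [ 0.0476  0.2699 -0.0082] [-0.0006 -0.0001 -0.0001] ('after turn', array([ 0.0476,  0.2699, -0.0081])) F [ 0.  -0.5 -0.7] op 0.594
```

View pics/w33.png

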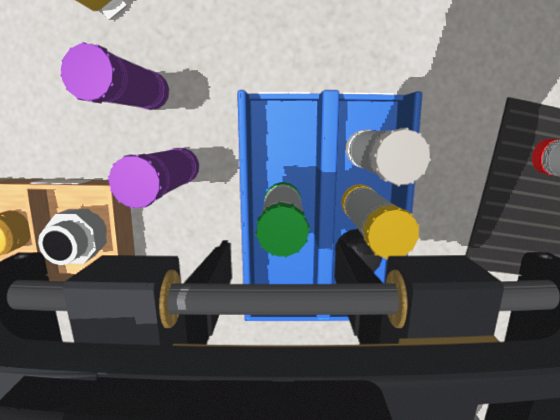

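Green is back upright at (283,230). Now red.

Call:
{"api": "play_rows", "payload": {
  "moves": [
    [0.006,0.035,-0.004,0,0,0,60],
    [0.007,0.042,-0.002,0,0,0,60],
    [0.007,0.042,0,0,0,0,60],
    [0.007,0.042,0,0,0,0,60],
    [0.007,0.042,0,0,0,0,60],
    [0.006,0.038,0,0,0,0,60],
    [0.003,0.02,0,0,0,0,60],
    [0,0,0,0,0,0,60]
  ]
}}

```text
t: 42.15
eef_pos: [492.7, 261.5, 166.4]
tcp_rot: [-3.138, -0.012, 3.061]
ft_force: [0.3, -0.3, 0.7]
opening: 0.602
```

```bash
python3 -c "
from h import *
go([492.5,262.2,150],3.065)
"
```

```text
t 42.15 pos [492.7 261.5 166.4] rot [-3.1376 -0.0124  3.061 ] need [0.     0.0008 0.0164] [-0.004  -0.0125 -0.004 ] ('after turn', array([0.0002, 0.0007, 0.0164])) F [ 0.3 -0.3  0.7] op 0.602
```

Call:
{"api": "play_rows", "payload": {
  "moves": [
    [0,0,0,-0.004,-0.012,-0.004,60],
    [0,0,0.01,0,0,0,60],
    [0,0,0,0,0,0,60],
    [0,0,0,0,0,0,60]
  ]
}}

```text
t: 42.55
eef_pos: [492.1, 258.5, 153.0]
tcp_rot: [-3.14, -0.003, 3.064]
ft_force: [-0.9, 0.6, 0.6]
opening: 0.602
```

```bash
python3 -c "
from h import *
go([492.5,262.2,150],3.065)
w=read_camera('wrist');save(w,'w34')
"
```

```text
t 42.55 pos [492.1 258.5 153. ] rot [-3.1398e+00 -3.1000e-03  3.0638e+00] need [-0.0002  0.0037  0.003 ] [-0.0018 -0.0031 -0.0012] ('after turn', array([-0.0002,  0.0037,  0.003 ])) F [-0.9  0.6  0.6] op 0.602
```

View pics/w34.png

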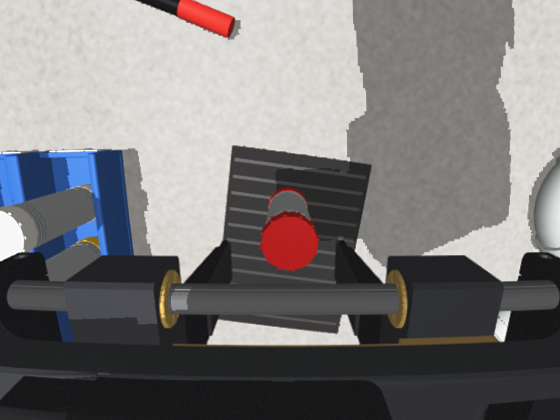

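Call:
{"api": "play_rows", "payload": {
  "moves": [
    [0,0.004,0.01,-0.002,-0.003,-0.001,60],
    [0,0,0.02,0,0,0,60],
    [0,0,0.02,0,0,0,60],
    [0,0,0.012,0,0,0,60],
    [0,0,0,0,0,0,60],
    [0,0,0,0,0,0,60]
  ]
}}

```text
t: 43.2
eef_pos: [493.5, 262.0, 88.0]
tcp_rot: [3.14, 0.002, 3.062]
ft_force: [-0.0, 0.3, -0.5]
opening: 0.601
```

```bash
python3 -c "
from h import *
go([492.5,262.2,74],3.065)
"
```

```text
t 43.2 pos [493.5 262.   88. ] rot [3.1402e+00 2.3000e-03 3.0623e+00] need [0.001  0.0001 0.014 ] [ 0.0014  0.0023 -0.0027] ('after turn', array([0.001 , 0.0001, 0.014 ])) F [-0.   0.3 -0.5] op 0.601
```

Call:
{"api": "play_rows", "payload": {
  "moves": [
    [0.001,0,0.008,0.001,0.002,-0.003,58],
    [0,0,0.004,0,0,0,52],
    [0,0,0,0,0,0,48],
    [0,0,0,0,0,0,48]
  ]
}}

```text
t: 43.6
eef_pos: [493.2, 262.5, 76.6]
tcp_rot: [3.14, 0.003, 3.066]
ft_force: [0.3, -0.2, -0.2]
opening: 0.484
```

```bash
python3 -c "
from h import *
go([492.5,262.2,74],3.065);redpx('w35')
"
```

```text
t 43.6 pos [493.2 262.5  76.6] rot [3.1400e+00 2.7000e-03 3.0656e+00] need [ 0.0007 -0.0003  0.0026] [0.0016 0.0027 0.0006] ('after turn', array([ 0.0007, -0.0003,  0.0026])) F [ 0.3 -0.2 -0.2] op 0.484
top 244 321 282.5
base 256 308
```

Call:
{"api": "play_rows", "payload": {
  "moves": [
    [0.0006,-0.0003,0.0022,0.001,0.002,0,46],
    [0,0,0,0,0,0,44],
    [0,0,0,0,0,0,42],
    [0,0,0,0,0,0,40],
    [0,0,0,0,0,0,38],
    [0,0,0,0,0,0,34],
    [0,0,0,0,0,0,30],
    [0,0,0,0,0,0,30]
  ]
}}

```text
t: 44.45
eef_pos: [492.8, 262.3, 74.9]
tcp_rot: [3.141, 0.002, 3.066]
ft_force: [-0.3, -0.6, -0.7]
opening: 0.371
```

```bash
python3 -c "
from h import *
go([492.5,262.2,74],3.065);redpx('w36')
"
```

```text
t 44.45 pos [492.8 262.3  74.9] rot [3.1406e+00 1.6000e-03 3.0655e+00] need [ 0.0003 -0.0001  0.0009] [0.001  0.0016 0.0005] ('after turn', array([ 0.0003, -0.0001,  0.0009])) F [-0.3 -0.6 -0.7] op 0.371
top 242 325 283.5
base 256 309
```

Call:
{"api": "play_rows", "payload": {
  "moves": [
    [0,0,-0.01,0,0,0,30],
    [0,0,-0.02,0,0,0,30],
    [0,0,-0.03,0,0,0,30],
    [0,0,-0.03,0,0,0,30],
    [0,0,-0.03,0,0,0,30],
    [0,0,-0.02,0,0,0,30],
    [0,0,0,0,0,0,30],
    [0,0,0,0,0,0,30]
  ]
}}

```text
t: 45.3
eef_pos: [490.8, 261.5, 222.0]
tcp_rot: [-3.141, -0.002, 3.066]
ft_force: [-0.1, -0.6, -2.6]
opening: 0.374
```

```bash
python3 -c "
from h import *
go([468.6,-7.9,215],3.065);redpx('w37')
"
```

```text
t 45.3 pos [490.8 261.5 222. ] rot [-3.1408e+00 -2.1000e-03  3.0656e+00] need [ 0.0016 -0.2703  0.0072] [-0.0008 -0.0021  0.0006] ('after turn', array([ 0.0015, -0.2703,  0.007 ])) F [-0.1 -0.6 -2.6] op 0.374
top 242 325 283.5
base 256 309
```

Call:
{"api": "play_rows", "payload": {
  "moves": [
    [0.001,-0.025,0,0,-0.002,0,30],
    [0.002,-0.042,0,0,0,0,30],
    [0.001,-0.042,0,0,0,0,30],
    [0,-0.042,0,0,0,0,30],
    [0,-0.042,0,0,0,0,30],
    [0,-0.038,0,0,0,0,30],
    [0,-0.022,0,0,0,0,30],
    [0,0,0,0,0,0,30]
  ]
}}

```text
t: 46.15
eef_pos: [462.8, 1.2, 211.9]
tcp_rot: [-3.139, -0.016, 3.069]
ft_force: [-1.4, 0.1, -3.0]
opening: 0.373
```

Call:
{"api": "play_rows", "payload": {
  "moves": [
    [0,0,0,0,0,0,30],
    [0,0,0,0,0,0,30]
  ]
}}

```text
t: 46.35
eef_pos: [462.2, 1.4, 210.4]
tcp_rot: [-3.139, -0.019, 3.067]
ft_force: [0.2, 0.5, -2.4]
opening: 0.369
```

```bash
python3 -c "
from h import *
go([468.6,-7.9,165],3.065)
"
```

```text
t 46.35 pos [462.2   1.4 210.4] rot [-3.1393 -0.0195  3.0672] need [-0.0079 -0.0087  0.0452] [-0.0023 -0.0195  0.0023] ('after turn', array([-0.0071, -0.0088,  0.0454])) F [ 0.2  0.5 -2.4] op 0.369
```

Call:
{"api": "play_rows", "payload": {
  "moves": [
    [-0.004,-0.009,0,-0.002,-0.019,0.002,30],
    [-0.001,0,0.015,0,0,0,30],
    [0,0,0.02,0,0,0,30],
    [0,0,0,0,0,0,30],
    [0,0,0,0,0,0,30]
  ]
}}

```text
t: 46.85
eef_pos: [468.0, -6.5, 174.4]
tcp_rot: [3.142, 0.004, 3.071]
ft_force: [0.3, 0.3, -2.7]
opening: 0.374
```

```bash
python3 -c "
from h import *
go([468.6,-7.9,125],3.065)
"
```

```text
t 46.85 pos [468.   -6.5 174.4] rot [3.1415 0.0041 3.0709] need [-0.0005 -0.0013  0.0494] [0.0001 0.0041 0.0059] ('after turn', array([-0.0007, -0.0013,  0.0494])) F [ 0.3  0.3 -2.7] op 0.374
```

Call:
{"api": "play_rows", "payload": {
  "moves": [
    [0,-0.0015,0.01,0,0.004,0.006,30],
    [0,0,0.015,0,0,0,30],
    [0,0,0.012,0,0,0,30],
    [0,0,0,0,0,0,30],
    [0,0,0,0,0,0,30]
  ]
}}

```text
t: 47.35
eef_pos: [469.6, -8.1, 137.8]
tcp_rot: [-3.141, 0.005, 3.065]
ft_force: [0.5, 0.2, -2.6]
opening: 0.37
```

```bash
python3 -c "
from h import *
go([468.6,-7.9,95],3.065)
w=read_camera('wrist');save(w,'w38')
"
```

```text
t 47.35 pos [469.6  -8.1 137.8] rot [-3.1413  0.0049  3.0651] need [0.0012 0.0002 0.0428] [-0.0003  0.0049  0.0001] ('after turn', array([0.001 , 0.0001, 0.0428])) F [ 0.5  0.2 -2.6] op 0.37
```

View pics/w38.png

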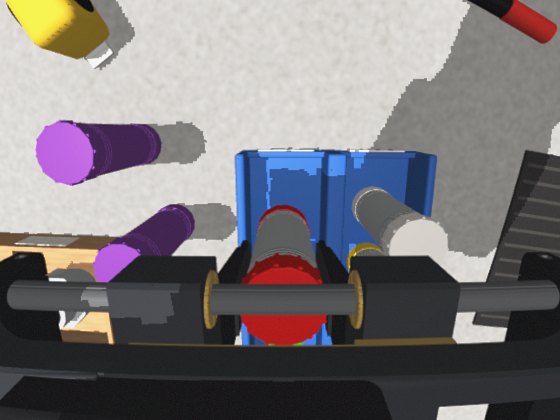

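Red is over its lane at (283,290), and white is undisturbed. I keep lowering it.

Call:
{"api": "play_rows", "payload": {
  "moves": [
    [0.001,0,0.01,0,0.005,0,30],
    [0,0,0.015,0,0,0,30],
    [0,0,0.012,0,0,0,30],
    [0,0,0,0,0,0,30],
    [0,0,0,0,0,0,30]
  ]
}}

```text
t: 47.9
eef_pos: [469.6, -8.2, 100.4]
tcp_rot: [-3.141, 0.003, 3.065]
ft_force: [0.1, -0.0, -3.1]
opening: 0.372
```

```bash
python3 -c "
from h import *
go([468.6,-7.9,75],3.065)
"
```

```text
t 47.9 pos [469.6  -8.2 100.4] rot [-3.1409  0.0032  3.0652] need [0.0011 0.0003 0.0254] [-0.0007  0.0032  0.0002] ('after turn', array([0.001 , 0.0003, 0.0254])) F [ 0.1 -0.  -3.1] op 0.372
```

Call:
{"api": "play_rows", "payload": {
  "moves": [
    [0.001,0.0003,0.01,0,0.003,0,30],
    [0,0,0.008,0,0,0,30],
    [0,0,0.003,0,0,0,30],
    [0,0,0,0,0,0,30],
    [0,0,0,0,0,0,30]
  ]
}}

```text
t: 48.4
eef_pos: [469.1, -7.9, 78.5]
tcp_rot: [-3.141, 0.002, 3.065]
ft_force: [0.7, -0.2, -2.9]
opening: 0.372
```

```bash
python3 -c "
from h import *
go([468.6,-7.9,75],3.065)
"
```

```text
t 48.4 pos [469.1  -7.9  78.5] rot [-3.1408e+00  1.6000e-03  3.0652e+00] need [ 0.0005 -0.      0.0035] [-0.0008  0.0016  0.0002] ('after turn', array([ 0.0005, -0.    ,  0.0035])) F [ 0.7 -0.2 -2.9] op 0.372
```

Call:
{"api": "play_rows", "payload": {
  "moves": [
    [0.0005,0,0.002,-0.001,0.002,0,30],
    [0,0,0,0,0,0,30],
    [0,0,0.0008,0,0,0,30],
    [0,0,0,0,0,0,30]
  ]
}}

```text
t: 48.8
eef_pos: [468.8, -7.9, 76.0]
tcp_rot: [3.141, 0.0, 3.065]
ft_force: [-0.3, 0.6, -3.9]
opening: 0.373
```

Call:
{"api": "play_rows", "payload": {
  "moves": [
    [0,0,0.0007,0,0,0,30],
    [0,0,0,0,0,0,30]
  ]
}}

```text
t: 49.0
eef_pos: [468.9, -7.9, 75.4]
tcp_rot: [3.141, 0.001, 3.065]
ft_force: [0.3, -0.4, -2.4]
opening: 0.372
```

Call:
{"api": "play_rows", "payload": {
  "moves": [
    [0,0,0.0007,0,0,0,30],
    [0,0,0,0,0,0,30]
  ]
}}

```text
t: 49.2
eef_pos: [469.2, -8.0, 75.0]
tcp_rot: [3.141, 0.002, 3.065]
ft_force: [-0.9, 0.0, -2.5]
opening: 0.373
```

Call:
{"api": "play_rows", "payload": {
  "moves": [
    [0,0,0.0003,0,0,0,30],
    [0,0,0,0,0,0,30]
  ]
}}

```text
t: 49.4
eef_pos: [469.3, -8.0, 74.9]
tcp_rot: [3.142, 0.002, 3.065]
ft_force: [-1.2, -0.1, -1.9]
opening: 0.372
```

Contact: the height has stopped changing and the tool is starting to lean. I release.

Call:
{"api": "play_rows", "payload": {
  "moves": [
    [0,0,0.0002,0,0,0,30],
    [0,0,0,0,0,0,38],
    [0,0,0,0,0,0,42],
    [0,0,0,0,0,0,48],
    [0,0,0,0,0,0,55],
    [0,0,0,0,0,0,60]
  ]
}}

```text
t: 50.0
eef_pos: [469.5, -8.0, 74.7]
tcp_rot: [3.142, 0.003, 3.065]
ft_force: [0.5, -0.2, -0.3]
opening: 0.572
```

```bash
python3 -c "
from h import *
go([468.6,-7.9,75],3.065);redpx('w39')
"
```

```text
t 50.0 pos [469.5  -8.   74.7] rot [3.1416e+00 2.5000e-03 3.0652e+00] need [ 0.0009  0.0001 -0.0003] [0.     0.0025 0.0002] ('after turn', array([ 0.0009,  0.0001, -0.0003])) F [ 0.5 -0.2 -0.3] op 0.572
top 242 325 283.5
base 260 306
```

Call:
{"api": "play_rows", "payload": {
  "moves": [
    [0,0,-0.015,0,0,0,60],
    [0,0,-0.03,0,0,0,60],
    [0,0,-0.04,0,0,0,60],
    [0,0,-0.04,0,0,0,60],
    [-0.02,0,-0.04,0,0,0,60],
    [-0.03,0,-0.02,0,0,0,60],
    [0,0,0,0,0,0,60],
    [0,0,0,0,0,0,60]
  ]
}}

```text
t: 50.85
eef_pos: [518.9, -11.7, 266.5]
tcp_rot: [3.141, -0.0, 3.065]
ft_force: [-0.1, 0.3, -0.2]
opening: 0.601
```

Run:
```python
from h import *
go([518,-6,282],3.0526)
w=read_camera('wrist');save(w,'w40')
for n,lo,hi,b in [("red",(0,150,100),(8,255,255),(240,100,330,200)),("green",(50,150,80),(75,255,255),(240,150,330,240)),("yellow",(20,150,110),(34,255,255),(315,150,400,240)),("white",(0,0,200),(180,40,255),(315,100,400,180))]:
    e,ax=blob(w,lo,hi,b); print(n,e.round(1),ax.round(1),onz(w,e,114)[0].round(1))
```

```text
t 50.85 pos [518.9 -11.7 266.5] rot [ 3.1413e+00 -3.0000e-04  3.0651e+00] need [ 0.0013  0.0056 -0.0155] [ 0.0003 -0.0003  0.0125] ('after turn', array([ 0.0014,  0.0056, -0.0155])) F [-0.1  0.3 -0.2] op 0.601
red [282.6 150.3] [37.  37.6] [467.6  -6.6 114. ]
green [283.2 201.7] [37.1 37.8] [515.8  -9.8 114. ]
yellow [361.6 203.9] [38.7 39.5] [523.5  64.9 114. ]
white [367.2 148.8] [38.  40.8] [471.9  71.3 114. ]
```

View pics/w40.png

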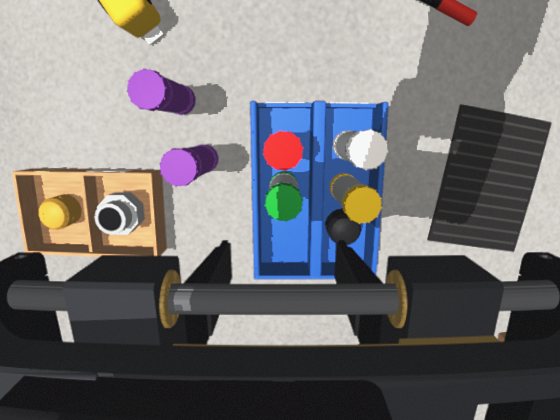

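```bash
python3 -c "
from h import *
t=read_camera('top');save(t,'topend',(110,140,440,270),2.4)
"
```

```text
(no output)
```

View pics/topend.png

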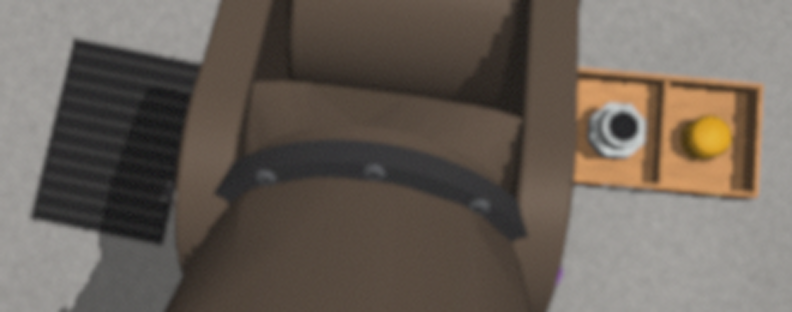

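```bash
python3 -c "
from h import *
print(job_done())
"
```

```text
the job is handed in; nothing more can be done
None
```

I moved red and then green upright onto the mat and set the brass cap upright in the carton's free cell. Then I put green and red back where they stood and handed the job in at about 51 s of the 128 s allowed.

**Nipples:** The last wrist picture shows both upright. Red reads (467.6, -6.6) against (467.5, -6.2) at the start, and green (515.8, -9.8) against (515.6, -9.3), so each is back within about 0.6 mm. During the first grasp of red its top leaned about 2 mm. I reopened, shifted the gripper and regripped, and its base had not moved.

**Other lane and carton:** In the same view yellow reads the same to 0.2 mm and white to 0.2 mm. The black cap and the union look untouched. The cap stands in the middle of its cell by eye in the wrist and top pictures; I did not measure it after release.

**What disagreed or was not checked:** The wrist camera and the gripper disagreed by about 1.7 mm sideways, which I corrected for. In the last top picture the arm hides the tray, so that camera confirmed only the carton and the empty mat. The wrist force I saw stayed under about 5 N at the readings between moves.

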